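# Tighten a pump cover's four nuts in cross order

### The job

The pump cover's four square nuts are being tightened clockwise in two rounds with the red T-handle socket wrench; in the first round the green-marked opposite pair is done. Finish that round by giving each red-marked nut about an eighth of a turn, then go round all four in cross order (any nut, the one opposite, then the other opposite pair), turning each on until it stops: press gently, do not force a nut that has stopped, and let only the wrench touch the pump. Finally put the wrench back upright, fully down on the peg of its stand, let go of it, and leave everything else on the bench alone.

Things in the scene. Friction and masses are not known exactly. Their poses are not given: they have to be found in the camera images.
- flange: Blue pump housing, fixed to the bench, closed by a round aluminium cover 180 mm across whose top face is 82 mm above the bench. Origin: centre of its underside on the bench; z up. Four square nuts stand on the cover on a circle of 58 mm radius, 82 mm apart between neighbours; in the middle is a low grey boss 52 mm across and 6 mm high.
- wrench: T-handle socket wrench, about 0.3 kg, upright on its stand's peg at the start. Origin: centre of its lower end; z up the shaft, x along the handle. Lower end: square socket, 39 mm outside, 27 mm inside (sides along x and y), open downward, 17 mm deep, its mouth flared to about 32 mm over the lowest 4 mm; above it a 17 mm thick shaft.
- wrench_grip (a point): Centre of the wrench's red handle bar: 100 mm long (wrench x), 18 mm thick (wrench y), 26 mm tall, 92 mm above the wrench's origin. Gripped across its 18 mm from above with 55 N it carries about 1 N m before it twists between the fingers. Metal meets metal: land the socket on a nut at 20 to 30 mm/s, faster it knocks hard.
- stand: Wooden block 90 x 90 x 16 mm fixed to the bench, with a green round peg 21 mm across standing 13 mm out of its middle; the wrench's socket drops over the peg in any yaw and then stands on the block. Origin: centre of the underside, on the bench.
- nut0_top (a point): Centre of the top face of nut 0: brass, 24 x 24 mm and 20 mm tall, its top 102 mm above the bench. Nut 2 faces it across the cover. The frame turns with the nut; x and y are square to its sides, z up; a green paint stripe lies along its +x edge. It turns in place without sinking. The socket has about 0.1 rad of play on it each way.
- nut0 (a joint): Turn of nut 0 in rad, growing clockwise seen from above (tightening); 0.75 to 0.95 at the start. It turns against about 0.15 N m of friction, stays where it is left, and meets a hard stop (tight) somewhere between 1.32 and 1.57, different for each nut and to be felt: past it the moment on the wrist rises about 0.1 N m per 0.01 rad.
- nut1_top (a point): Centre of the top face of nut 1: brass, 24 x 24 mm and 20 mm tall, its top 102 mm above the bench. Nut 3 faces it across the cover. The frame turns with the nut; x and y are square to its sides, z up; a red paint stripe lies along its +x edge. It turns in place without sinking. The socket has about 0.1 rad of play on it each way.
- nut1 (a joint): Turn of nut 1 in rad, growing clockwise seen from above (tightening); 0 to 0.25 at the start. It turns against about 0.15 N m of friction, stays where it is left, and meets a hard stop (tight) somewhere between 1.32 and 1.57, different for each nut and to be felt: past it the moment on the wrist rises about 0.1 N m per 0.01 rad.
- nut2_top (a point): Centre of the top face of nut 2: brass, 24 x 24 mm and 20 mm tall, its top 102 mm above the bench. Nut 0 faces it across the cover. The frame turns with the nut; x and y are square to its sides, z up; a green paint stripe lies along its +x edge. It turns in place without sinking. The socket has about 0.1 rad of play on it each way.
- nut2 (a joint): Turn of nut 2 in rad, growing clockwise seen from above (tightening); 0.75 to 0.95 at the start. It turns against about 0.15 N m of friction, stays where it is left, and meets a hard stop (tight) somewhere between 1.32 and 1.57, different for each nut and to be felt: past it the moment on the wrist rises about 0.1 N m per 0.01 rad.
- nut3_top (a point): Centre of the top face of nut 3: brass, 24 x 24 mm and 20 mm tall, its top 102 mm above the bench. Nut 1 faces it across the cover. The frame turns with the nut; x and y are square to its sides, z up; a red paint stripe lies along its +x edge. It turns in place without sinking. The socket has about 0.1 rad of play on it each way.
- nut3 (a joint): Turn of nut 3 in rad, growing clockwise seen from above (tightening); 0 to 0.25 at the start. It turns against about 0.15 N m of friction, stays where it is left, and meets a hard stop (tight) somewhere between 1.32 and 1.57, different for each nut and to be felt: past it the moment on the wrist rises about 0.1 N m per 0.01 rad.
- spare_nut: loose brass square nut, 24 x 24 x 20 mm, lying on the bench; a bystander
- spanner: open-ended spanner lying flat on the bench, a bystander and not the tool for this job
- gasket: black rubber ring lying flat, 100 mm outside, 5 mm thick; a bystander
- grease_tin: metal tin, 64 mm across, 75 mm tall; a bystander
- bolt_bin: small yellow bin, 160 x 110 x 70 mm, holding two bolts; a bystander
- carton: cardboard carton 150 x 200 x 110 mm; a bystander
Not all that is in view belongs to the job. Leave any orange or pink look-alike of the flange alone. Leave any turquoise look-alike of the stand alone.

How it is judged (in metres and radians):
On the way, in this order (a step that is already met when the one before it is completed fails the run):
1. a first red-marked nut has its eighth of a turn (its joint past 0.5 rad) (value of joint any of nut1, nut3 above 0.5 rad), for 0.1 s.
2. the other red-marked nut, opposite, has its eighth of a turn (value of joint each of nut1, nut3 above 0.5 rad), for 0.1 s.
3. a first nut is tight (within 0.08 rad of its stop) ((value of joint nut0 above 1.34 rad or value of joint nut1 above 1.47 rad or value of joint nut2 above 1.26 rad or value of joint nut3 above 1.4 rad)), for 0.1 s.
4. the nut opposite to it is tight (within 0.08 rad of its stop) next, before either neighbour (((value of joint nut0 above 1.34 rad and value of joint nut2 above 1.26 rad) or (value of joint nut1 above 1.47 rad and value of joint nut3 above 1.4 rad))), for 0.1 s.
5. one nut of the other pair is tight (within 0.08 rad of its stop) (((value of joint nut1 above 1.47 rad and value of joint nut2 above 1.26 rad and value of joint nut3 above 1.4 rad) or (value of joint nut0 above 1.34 rad and value of joint nut2 above 1.26 rad and value of joint nut3 above 1.4 rad) or (value of joint nut0 above 1.34 rad and value of joint nut1 above 1.47 rad and value of joint nut3 above 1.4 rad) or (value of joint nut0 above 1.34 rad and value of joint nut1 above 1.47 rad and value of joint nut2 above 1.26 rad))), for 0.1 s.
6. the last nut is tight (within 0.08 rad of its stop) (value of joint nut0 above 1.34 rad and value of joint nut1 above 1.47 rad and value of joint nut2 above 1.26 rad and value of joint nut3 above 1.4 rad), for 0.1 s.
At the end, for the whole second after the job is handed in: All four nuts are within 0.08 rad of their stops, and the wrench stands released and still on its stand: its foot within 6 mm of the peg's axis and down on the block (less than 20 mm above the bench), tilted less than 0.08 rad (all of step 6 and horizontal distance between wrench and stand below 0.006 m and z of wrench in the frame of stand below 0.02 m and angle between wrench's own z axis and vertical below 0.08 rad and linear speed of wrench below 0.02 m/s); the robot touches nothing.
It fails at once if the wrench bears on the pump or its nuts with more than 90 N (pressed hard or forced past the stop) (contact force between wrench and flange above 90 N).
It fails at once if the robot itself, not the wrench, pushes on the pump or its nuts (over 2 N) (contact force between any of the arm, the fingers and flange above 2 N).
It fails at once if a bystander (spare nut, spanner, gasket, tin, bin, carton) is moved by more than 15 mm (distance of any of spare_nut, spanner, gasket, grease_tin, bolt_bin, carton from where it was at the start of the episode above 0.015 m).
It also fails if it takes over 72 s, if anything falls off the work surface, if the arm or the gripper's body presses on something with over 40 N, if the wrist force passes 120 N, or if a joint passes its speed limit or range.

### The arm

A 6-joint arm with a two-finger parallel gripper is mounted at the origin on the work surface. World frame = base frame: x ahead of the robot, y to its left, z up, the work surface at z = 0. Lengths are in mm, angles in rad, forces in N, time in s.
With the tool pointing down it reaches from about 375 to 925 mm from the base axis. Payload 5.7 kg.
Tool frame: the origin (TCP) lies midway between the tips of the shut fingers; the grasp point (between the pads) lies 19 mm behind it; z points along the fingers, y is the direction in which the jaws open and shut (so a half turn about z gives the same grasp; the last joint's range is limited). The gripper opens to 88 mm and grips with 3 to 60 N. Pads are 20 mm wide; open, the fingers measure 115 mm over their backs; the gripper's body (75 mm by 178 mm) begins 61 mm behind the grasp point.
Start: joints at [1.198, 0.359, 1.51, -0, 1.272, -0.115], TCP at [152.966, 580.141, 222.623] pointing down, gripper open.
Joint ranges: [-2.97, 2.97], [-1.01, 2.36], [0.21, 2.38], [-0.96, 4.11], [0.2, 2.71], [-2.98, 2.98]. Speed limits (rad/s): [2.39, 2.39, 3.14, 3.14, 3.14, 3.14].

### API

Orientations are given as [roll, pitch, yaw] about the fixed x, y, z axes, in that order (R = Rz(yaw) Ry(pitch) Rx(roll)).
In Python, from plant import env gives the robot as it stands.
- The arm moves only by the tool servo_tool, never from a script. Its argument "series" is a list of rows, each an object of numbers: "x", "y", "z": the shift along the world's x, y, z in cm; "ax", "ay", "az": the turn, a rotation vector about the world's x, y, z in degrees; "fingers": the opening in per cent of the stroke, from 0 (shut) to 100 (fully open). In form: [{"x": .., "y": .., "z": .., "ax": .., "ay": .., "az": .., "fingers": ..}, ...]. A call has 1 to 12 rows; each row shifts and turns the commanded pose from where the row before left it; what a row does not reach is not made up. A row lasts 1/12 s, in which the tool goes at most 41.7 mm and 7.16 degrees, less where a joint would pass 70% of its speed; a pose out of reach is approached as far as the arm can. A call with a gripper value outside its range is refused whole. The fingers move at their own pace and stop on an object; "force" is the grip in N (left out, the last holds). Time passes only in rows, so rows that do not move let the fingers close. It gives the time, the measured TCP pose, the force and the opening at its end, in the units of the state.
- env.get_obs(): the state, without advancing time (a new reading comes with each control period).
- env.grab_frame(name): name is "scene" or "top" or "wrist"; returns the picture (480x640x3 uint8, blue, green, red); there is no depth.
- env.calibration(name): a dict with "fx", "fy", "cx", "cy" (pixels), "R" (3x3) and "t" (3): a world point X has camera coordinates R X + t. Camera axes: x right, y down, z forward; pixel columns grow to the right and rows downward; lengths in mm; the calibration is good to about 2 mm. The wrist camera is an equidistant fisheye: a pixel r from the principal point sees the ray r / f radians off the axis. A picture is of the moment at which its call begins: read the wrist's pose just before it. calibration takes no time and is no camera call; for the wrist camera it gives the pose at the moment of the call.
- env.hand_in(): hands the job in, once; it reports no verdict.
The state is a dict: "clock": time; "joint_pos": joint angles; "qvel": joint speeds; "tau": joint torques, N m; "eef_pos": TCP position; "orientation": TCP orientation; "ft_force": force on the tool from outside, world axes, zero at the start; "torque": the same for the moment, N m; "gripper_width": finger opening in mm.
Only numpy, scipy, OpenCV 4.12 (cv2) and the standard library are available. Lean on these libraries where they do the work, as an engineer would, in place of code of your own. Each camera call takes 0.05 s, during which the arm holds its last target. There are 200 camera calls.

## Working session

There is one attempt and no reset: what is moved stays moved. The work goes in short steps, Python scripts to look and compute and a tool call to move; the robot and the scene stay as the last step left them, time stands still between calls to the robot, and variables do not carry over. Pictures are saved under pics/ and viewed, about 8 in all and at most 12, crops included, and the job is handed in when it is done.

Besides the shell and the picture viewer there is one more tool, called after "Call:" by a JSON object that holds its "fn" and its "kwargs". servo_tool: Moves the arm, as the interface text tells. Its arguments: {"type":"object","properties":{"series":{"type":"array","items":{"type":"object","properties":{"x":{"type":"number"},"y":{"type":"number"},"z":{"type":"number"},"ax":{"type":"number"},"ay":{"type":"number"},"az":{"type":"number"},"fingers":{"type":"number"}}}},"force":{"type":"number"}},"required":["series"]}

```bash
mkdir -p pics; ls; cat > h.py <<'E'
import numpy as np, cv2
from plant import env
def ray(name,u,v,cal=None):
    c=cal or env.calibration(name); R=np.array(c["R"]);t=np.array(c["t"]).ravel()
    x=(u-c["cx"])/c["fx"];y=(v-c["cy"])/c["fy"]
    if name=="wrist":
        r=np.hypot(x,y); d=np.array([x/r*np.sin(r),y/r*np.sin(r),np.cos(r)]) if r>1e-9 else np.array([0,0,1.])
    else: d=np.array([x,y,1.])
    return -R.T@t, R.T@d
def on(name,u,v,z,cal=None):
    o,d=ray(name,u,v,cal); return o+d*(z-o[2])/d[2]
def proj(name,X,cal=None):
    c=cal or env.calibration(name); p=np.array(c["R"])@X+np.array(c["t"]).ravel()
    if name=="wrist":
        r=np.hypot(p[0],p[1]); th=np.arctan2(r,p[2]); p=np.array([p[0]/r*th,p[1]/r*th,1.])
    return c["fx"]*p[0]/p[2]+c["cx"],c["fy"]*p[1]/p[2]+c["cy"]
E
python3 - <<'E'
from h import *
s=env.get_obs(); print({k:np.round(v,3).tolist() for k,v in s.items()})
for n in("top","scene"):
    cv2.imwrite(f"pics/{n}0.png",env.grab_frame(n)); c=env.calibration(n); print(n,np.round(c["fx"]),(-np.array(c["R"]).T@np.array(c["t"]).ravel()).round())
E
```

```text
pics
{'clock': 0.0, 'joint_pos': [1.198, 0.36, 1.511, 0.0, 1.273, -0.115], 'qvel': [0.0, -0.001, 0.001, -0.001, 0.001, -0.0], 'tau': [0.001, -51.537, -27.073, 0.068, 0.035, -0.0], 'eef_pos': [152.724, 579.53, 221.818], 'orientation': [-3.14, -0.0, 2.884], 'ft_force': [0.25, -0.508, 0.58], 'torque': [-0.039, 0.056, -0.022], 'gripper_width': 87.821}
top 574.0 [ 173.   12. 1656.]
scene 571.0 [1556.  -65.  766.]
```

View pics/top0.png

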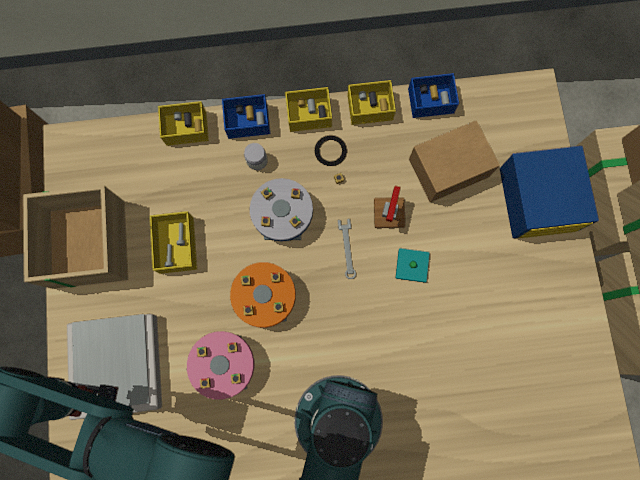

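View pics/scene0.png

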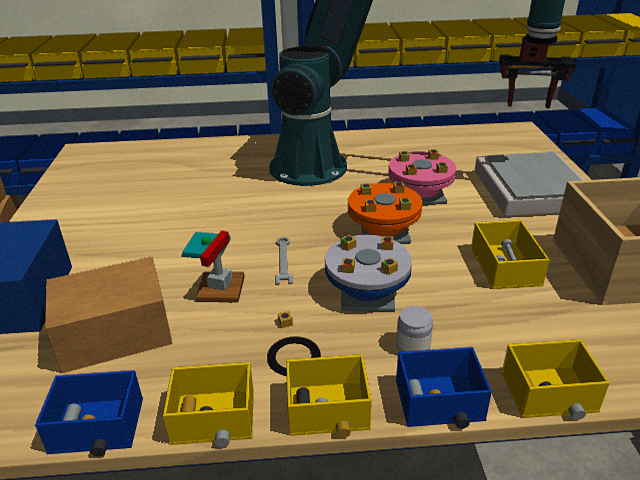

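The top view shows the aluminium-covered blue flange at (281,209), with look-alikes in orange (263,295) and pink (220,365). The red wrench is on the wooden stand at (389,212), with a turquoise look-alike stand at (413,265). I choose the aluminium cover and the wooden stand.

```bash
python3 - <<'E'
from h import *
im=cv2.imread("pics/top0.png"); hsv=cv2.cvtColor(im,cv2.COLOR_BGR2HSV)
m=((hsv[...,0]<6)|(hsv[...,0]>174))&(hsv[...,1]>190)&(hsv[...,2]>90); m=m.astype(np.uint8)
m[:,:360]=0;m[:,440:]=0;m[:150]=0;m[260:]=0
c=max(cv2.findContours(m,0,1)[0],key=cv2.contourArea); r=cv2.minAreaRect(c); b=cv2.boxPoints(r)
print("red",r); ctr=on("top",*r[0],121); print(ctr)
print([on("top",*p,121).round(1).tolist() for p in b])
# cover
lo=(hsv[...,1]<50)&(hsv[...,2]>120); lo=lo.astype(np.uint8); 
g=np.zeros_like(lo); g[165:250,235:330]=lo[165:250,235:330]
c=max(cv2.findContours(g,0,1)[0],key=cv2.contourArea); e=cv2.fitEllipse(cv2.convexHull(c)); print("cover",e, on("top",*e[0],82), e[1][0]/574*(1656-82))
X=on("top",*e[0],82)
# nuts: yellow-brass
n=((hsv[...,0]>10)&(hsv[...,0]<32)&(hsv[...,1]>90)).astype(np.uint8)*(cv2.fillConvexPoly(np.zeros_like(lo),cv2.convexHull(c),1))
for k in cv2.findContours(n,0,1)[0]:
    if cv2.contourArea(k)>15:
        r=cv2.minAreaRect(k); P=on("top",*r[0],100); print(np.round(r[0],1),P.round(1),np.linalg.norm((P-X)[:2]))
crop=np.hstack([cv2.resize(im[170:250,240:320],(400,400),interpolation=2),cv2.resize(im[170:250,350:430],(400,400),interpolation=2)])
cv2.imwrite("pics/crop1.png",crop)
E
```

```text
red ((392.97064208984375, 202.61764526367188), (6.063390731811523, 33.22737503051758), 14.03624439239502)
[ 568.30783796 -220.15634829  121.        ]
[[527.2, -195.0, 121.0], [616.0, -230.0, 121.0], [609.9, -245.6, 121.0], [521.2, -210.4, 121.0]]
cover ((280.622314453125, 208.37339782714844), (60.641937255859375, 62.97462844848633), 74.7775650024414) [599.07798575  92.2379514   82.        ] 166.28991156920324
[294.5 221.5] [552.1  56.7 100. ] 58.92182430243577
[265.3 221.5] [561.8 137.7 100. ] 58.81752220641465
[295.2 193.5] [632.3  46.1 100. ] 56.87706126218999
[266.2 192.8] [644. 127. 100.] 56.79369217483561
```

View pics/crop1.png

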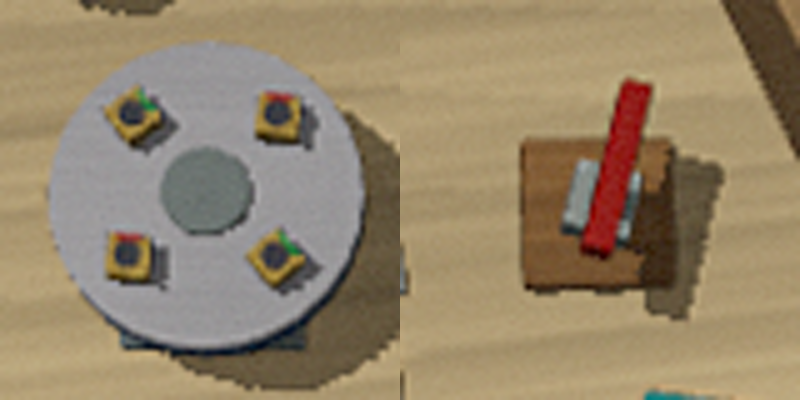

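The crop confirms it: brass nuts on the aluminium cover, red-marked at upper right and lower left, green at upper left and lower right. The red handle is over the wooden stand. Next I move above the flange for a close wrist view.

Call:
{"fn": "servo_tool", "kwargs": {"series": [{"x": 2.5, "y": -2.9, "z": 1}, {"x": 2.5, "y": -2.9, "z": 1}, {"x": 2.5, "y": -2.9, "z": 1}, {"x": 2.5, "y": -2.9, "z": 1}, {"x": 2.5, "y": -2.9, "z": 1}, {"x": 2.5, "y": -2.9, "z": 1}, {"x": 2.5, "y": -2.9, "z": 1}, {"x": 2.5, "y": -2.9, "z": 1}, {"x": 2.5, "y": -2.9, "z": 1}, {"x": 2.5, "y": -2.9, "z": 1}, {"x": 2.5, "y": -2.9, "z": 1}, {"x": 2.5, "y": -2.9, "z": 1}]}}

```text
schema error: expected keys x, y, z, ax, ay, az, fingers
```

Call:
{"fn": "servo_tool", "kwargs": {"series": [{"x": 2.5, "y": -3}, {"x": 2.5, "y": -3}, {"x": 2.5, "y": -3}, {"x": 2.5, "y": -3}, {"x": 1, "y": -1.5}, {}, {}]}}

```text
schema error: expected keys x, y, z, ax, ay, az, fingers
```

```bash
python3 - <<'E'
from h import *
import json
s=env.get_obs(); c=env.calibration("wrist"); im=env.grab_frame("wrist")
json.dump({k:np.array(v).tolist() for k,v in c.items()},open("w1.json","w"))
cv2.imwrite("pics/w1.png",im); print(s["clock"],s["eef_pos"],s["orientation"],s["joint_pos"],c["fx"],(-np.array(c["R"]).T@np.array(c["t"]).ravel()).round())
E
```

```text
0.1 [152.7425252  579.58954336 221.89509254] [-3.13993055e+00 -2.07920504e-04  2.88380606e+00] [ 1.19790218e+00  3.59441439e-01  1.51130721e+00  1.63688578e-05
  1.27251899e+00 -1.15112551e-01] 371.64829954431775 [ 78. 600. 384.]
```

View pics/w1.png

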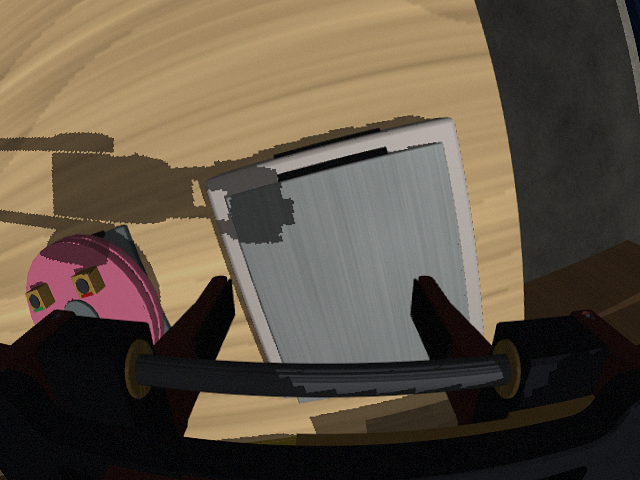

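All keys are required in each row. The view shows only the bench tray and the pink look-alike at (95,290); the wrist camera sits 75 mm along the tool's +x, so I move accordingly.

Call:
{"fn": "servo_tool", "kwargs": {"series": [{"x": 3, "y": -2.8, "z": 0.2, "ax": 0, "ay": 0, "az": 0, "fingers": 100}, {"x": 3, "y": -2.8, "z": 0.2, "ax": 0, "ay": 0, "az": 0, "fingers": 100}, {"x": 3, "y": -2.8, "z": 0.2, "ax": 0, "ay": 0, "az": 0, "fingers": 100}, {"x": 3, "y": -2.8, "z": 0.2, "ax": 0, "ay": 0, "az": 0, "fingers": 100}, {"x": 3, "y": -2.8, "z": 0.2, "ax": 0, "ay": 0, "az": 0, "fingers": 100}, {"x": 3, "y": -2.8, "z": 0.2, "ax": 0, "ay": 0, "az": 0, "fingers": 100}, {"x": 3, "y": -2.8, "z": 0.2, "ax": 0, "ay": 0, "az": 0, "fingers": 100}, {"x": 3, "y": -2.8, "z": 0.2, "ax": 0, "ay": 0, "az": 0, "fingers": 100}, {"x": 3, "y": -2.8, "z": 0.2, "ax": 0, "ay": 0, "az": 0, "fingers": 100}, {"x": 3, "y": -2.8, "z": 0.2, "ax": 0, "ay": 0, "az": 0, "fingers": 100}, {"x": 3, "y": -2.8, "z": 0.2, "ax": 0, "ay": 0, "az": 0, "fingers": 100}, {"x": 3, "y": -2.8, "z": 0.2, "ax": 0, "ay": 0, "az": 0, "fingers": 100}]}}

```text
clock: 1.15
eef_pos: [514.0, 242.4, 246.6]
orientation: [-3.141, -0.0, 2.884]
ft_force: [0.4, 0.0, 0.0]
gripper_width: 87.9
```

Call:
{"fn": "servo_tool", "kwargs": {"series": [{"x": 3, "y": -2.8, "z": 0, "ax": 0, "ay": 0, "az": 0, "fingers": 100}, {"x": 3, "y": -2.8, "z": 0, "ax": 0, "ay": 0, "az": 0, "fingers": 100}, {"x": 3, "y": -2.8, "z": 0, "ax": 0, "ay": 0, "az": 0, "fingers": 100}, {"x": 3, "y": -2.8, "z": 0, "ax": 0, "ay": 0, "az": 0, "fingers": 100}, {"x": 3, "y": -2.8, "z": 0, "ax": 0, "ay": 0, "az": 0, "fingers": 100}, {"x": 3, "y": -2.8, "z": 0, "ax": 0, "ay": 0, "az": 0, "fingers": 100}, {"x": 0, "y": 0, "z": 0, "ax": 0, "ay": 0, "az": 0, "fingers": 100}, {"x": 0, "y": 0, "z": 0, "ax": 0, "ay": 0, "az": 0, "fingers": 100}]}}

```text
clock: 1.82
eef_pos: [693.9, 74.2, 245.4]
orientation: [-3.141, -0.001, 2.881]
ft_force: [-0.2, 0.2, -0.5]
gripper_width: 87.5
```

```bash
cat > snap.py <<'E'
from h import *
import json,sys
n=sys.argv[1]
s=env.get_obs(); c=env.calibration("wrist"); im=env.grab_frame("wrist")
json.dump({k:np.array(v).tolist() for k,v in c.items()},open(n+".json","w"))
cv2.imwrite(f"pics/{n}.png",im); print(s["clock"],s["eef_pos"].round(1),s["orientation"],s["joint_pos"].round(2),(-np.array(c["R"]).T@np.array(c["t"]).ravel()).round(),s["ft_force"],s["torque"])
E
python3 snap.py w2
```

```text
1.8167 [693.9  74.2 245.4] [-3.14120668e+00 -1.14759560e-03  2.88072359e+00] [ 0.01  0.49  1.25 -0.    1.41 -1.3 ] [620.  94. 408.] [-0.19630442  0.22682376 -0.50419207] [-0.00505885  0.01465923  0.05214346]
```

View pics/w2.png

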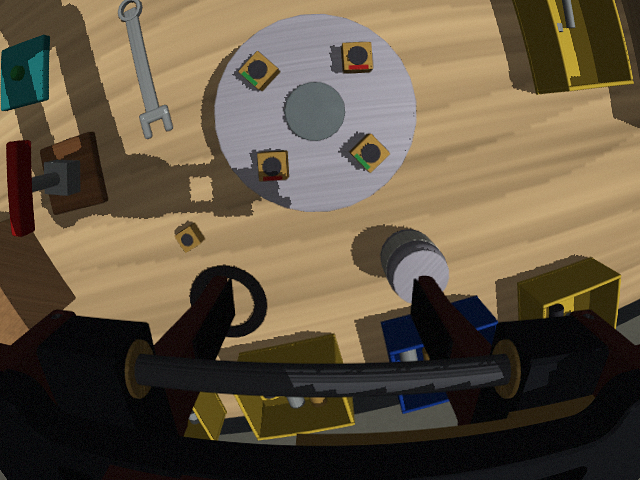

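The wrist view shows the cover centred at (316,112). Red-marked nuts are at (357,57) and (271,165), green-marked at (258,70) and (370,152). The tin, gasket and spare nut lie nearby on the +x side. I measure the nuts on an orthophoto at z = 102.

```bash
cat > meas.py <<'E'
from h import *
import json
c=json.load(open("w2.json")); im=cv2.imread("pics/w2.png")
hsv=cv2.cvtColor(im,cv2.COLOR_BGR2HSV)
# cover & boss
g=((hsv[...,1]<60)&(hsv[...,2]>60)).astype(np.uint8); m=np.zeros_like(g); m[5:225,200:430]=g[5:225,200:430]
k=cv2.convexHull(max(cv2.findContours(m,0,1)[0],key=cv2.contourArea))
P=np.array([on("wrist",*p,82,c)[:2] for p in k[:,0]],np.float32); cc,r=cv2.minEnclosingCircle(P); e=cv2.fitEllipse(P); print("cover",cc,r,e)
def ortho(cx,cy,z,h=26,s=6):
    n=2*h*s; mx=np.zeros((n,n),np.float32); my=mx.copy()
    for i in range(n):
        for j in range(n):
            mx[i,j],my[i,j]=proj("wrist",np.array([cx+h-i/s,cy+h-j/s,z]),c)
    return cv2.remap(im,mx,my,cv2.INTER_CUBIC)
tiles=[];N=[]
for name,u,v in [("G258",258,70),("R357",357,57),("R271",271,165),("G370",370,152)]:
    X=on("wrist",u,v,102,c); o=ortho(X[0],X[1],102); hh=cv2.cvtColor(o,cv2.COLOR_BGR2HSV)
    b=(hh[...,1]>95)&(hh[...,2]>60); b=b.astype(np.uint8)
    b=cv2.morphologyEx(b,cv2.MORPH_OPEN,np.ones((5,5)))
    cn=max(cv2.findContours(b,0,1)[0],key=cv2.contourArea); R=cv2.minAreaRect(cn)
    dk=((hh[...,2]<75)&(cv2.fillConvexPoly(np.zeros_like(b),cv2.convexHull(cn),1)>0)).astype(np.uint8)
    dk=cv2.morphologyEx(dk,cv2.MORPH_OPEN,np.ones((9,9)))
    dn=max(cv2.findContours(dk,0,1)[0],key=cv2.contourArea); E=cv2.minEnclosingCircle(dn)
    w=lambda p:(X[0]+26-p[1]/6,X[1]+26-p[0]/6)
    mm=cv2.moments(dn); d=(mm["m10"]/mm["m00"],mm["m01"]/mm["m00"])
    print(name,"rect",np.round(w(R[0]),1),np.round(np.array(R[1])/6,1),"ang img",R[2],"dot",np.round(w(d),1),E[1]/6); N.append(w(d))
    cv2.drawContours(o,[cv2.boxPoints(R).astype(int)],0,(255,0,255),1); cv2.circle(o,tuple(int(q) for q in d),3,(255,255,255),-1); tiles.append(o)
N=np.array(N); print("mean",N.mean(0),np.linalg.norm(N-N.mean(0),axis=1))
cv2.imwrite("pics/nuts.png",np.hstack(tiles)[:, :] if 0 else np.vstack([np.hstack(tiles[:2]),np.hstack(tiles[2:])])[:600,:800])
# stand red handle for rough
E
python3 meas.py
```

```text
cover (601.7394409179688, 92.2604751586914) 89.65682220458984 ((601.6103515625, 92.28863525390625), (178.3643798828125, 178.78274536132812), 150.8982696533203)
G258 rect [557.   57.4] [26.7 23.9] ang img 58.09984588623047 dot [555.5  56.6] 8.228249231974283
R357 rect [566.3 138. ] [23.8 24.2] ang img 11.121459007263184 dot [565.8 138. ] 8.231487274169922
R271 rect [636.9  47.3] [25.5 24. ] ang img 12.200468063354492 dot [640.3  44.9] 13.021357218424479
G370 rect [647.3 127.5] [23.9 24. ] ang img 59.50016403198242 dot [647.4 127.8] 8.185880661010742
mean [602.2644635   91.83112748] [58.58472828 58.84674748 60.41270352 57.73795283]
```

View pics/nuts.png

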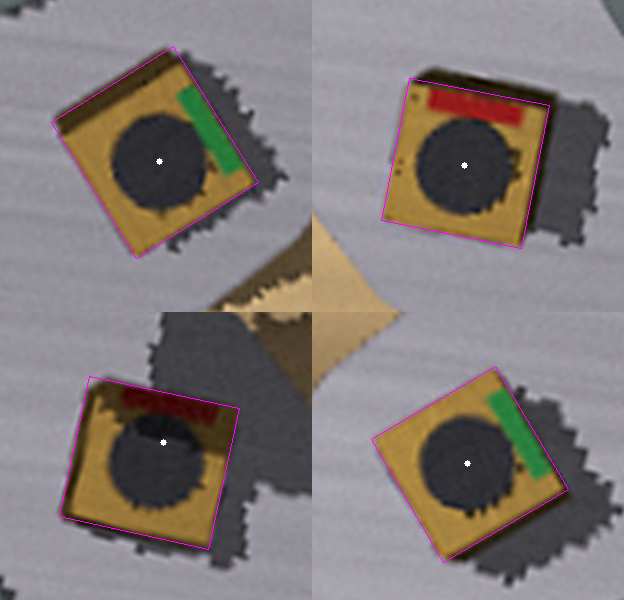

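All four nuts are outlined well. The centre is (601.5, 92.2), matching the cover fit, and the spacings are 82.0 and 82.2 mm. Nut yaws are about −11.1° and −12.2° (red), and −58° and −59.5° (green). Next is the wrench view.

Call:
{"fn": "servo_tool", "kwargs": {"series": [{"x": -0.4, "y": -3.9, "z": 0, "ax": 0, "ay": 0, "az": 0, "fingers": 100}, {"x": -0.4, "y": -3.9, "z": 0, "ax": 0, "ay": 0, "az": 0, "fingers": 100}, {"x": -0.4, "y": -3.9, "z": 0, "ax": 0, "ay": 0, "az": 0, "fingers": 100}, {"x": -0.4, "y": -3.9, "z": 0, "ax": 0, "ay": 0, "az": 0, "fingers": 100}, {"x": -0.4, "y": -3.9, "z": 0, "ax": 0, "ay": 0, "az": 0, "fingers": 100}, {"x": -0.4, "y": -3.9, "z": 0, "ax": 0, "ay": 0, "az": -3.3, "fingers": 100}, {"x": -0.4, "y": -3.9, "z": 0, "ax": 0, "ay": 0, "az": -3.3, "fingers": 100}, {"x": -0.4, "y": -3.9, "z": 0, "ax": 0, "ay": 0, "az": 0, "fingers": 100}, {"x": 0, "y": 0, "z": 0, "ax": 0, "ay": 0, "az": 0, "fingers": 100}, {"x": 0, "y": 0, "z": 0, "ax": 0, "ay": 0, "az": 0, "fingers": 100}]}}

```text
clock: 2.7
eef_pos: [660.0, -236.0, 246.6]
orientation: [3.141, -0.001, 2.767]
ft_force: [0.0, 0.8, -0.4]
gripper_width: 88.0
```

```bash
python3 snap.py w3; python3 - <<'E'
from h import *
import json
c=json.load(open("w3.json")); im=cv2.imread("pics/w3.png"); hsv=cv2.cvtColor(im,cv2.COLOR_BGR2HSV)
m=((hsv[...,0]<6)|(hsv[...,0]>174))&(hsv[...,1]>150)&(hsv[...,2]>130); m=m.astype(np.uint8)
m[280:]=0
k=max(cv2.findContours(m,0,1)[0],key=cv2.contourArea); print(cv2.contourArea(k),cv2.boundingRect(k))
P=np.array([on("wrist",*p,121,c)[:2] for p in k[:,0]],np.float32); r=cv2.minAreaRect(P); print(r); print(cv2.boxPoints(r))
cv2.imwrite("pics/w3c.png",im[:330])
E
```

```text
2.7 [ 660.  -236.   246.6] [ 3.14119066e+00 -8.51564602e-04  2.76690233e+00] [-0.44  0.49  1.24  0.    1.42 -1.64] [ 588. -208.  409.] [ 0.01269767  0.82980087 -0.36706986] [ 0.03835123  0.056602   -0.04238087]
2248.5 (288, 55, 21, 123)
((570.88525390625, -220.52597045898438), (15.020655632019043, 95.96182250976562), 68.79773712158203)
[[ 523.43604 -210.17508]
 [ 612.9021  -244.88077]
 [ 618.3345  -230.87686]
 [ 528.8684  -196.17117]]
```

View pics/w3c.png

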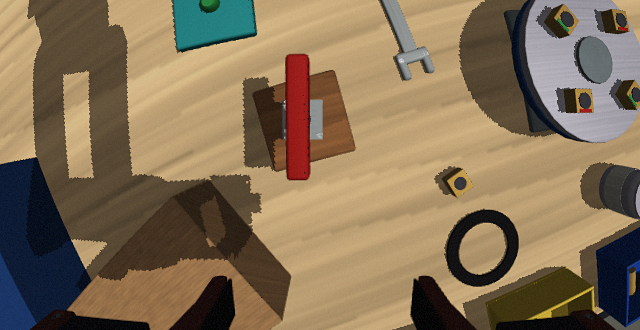

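The handle is at pixel (297,117), giving a centre of (571, −220.5) and an axis at −21.2° with length 96 and width 15 mm, which fits the description. The carton is clear. I go down and grip.

Call:
{"fn": "servo_tool", "kwargs": {"series": [{"x": -2.97, "y": 0.52, "z": -1.6, "ax": 0, "ay": 0, "az": 0, "fingers": 60}, {"x": -2.97, "y": 0.52, "z": -1.6, "ax": 0, "ay": 0, "az": 0, "fingers": 60}, {"x": -2.97, "y": 0.52, "z": -1.6, "ax": 0, "ay": 0, "az": 0.2, "fingers": 60}, {"x": 0, "y": 0, "z": -3, "ax": 0, "ay": 0, "az": 0, "fingers": 60}, {"x": 0, "y": 0, "z": -3, "ax": 0, "ay": 0, "az": 0, "fingers": 60}, {"x": 0, "y": 0, "z": -2.5, "ax": 0, "ay": 0, "az": 0, "fingers": 60}, {"x": 0, "y": 0, "z": -1.5, "ax": 0, "ay": 0, "az": 0, "fingers": 60}, {"x": 0, "y": 0, "z": -1, "ax": 0, "ay": 0, "az": 0, "fingers": 60}, {"x": 0, "y": 0, "z": 0, "ax": 0, "ay": 0, "az": 0, "fingers": 60}]}}

```text
clock: 3.5
eef_pos: [570.6, -217.3, 86.8]
orientation: [3.141, -0.004, 2.775]
ft_force: [0.1, 0.9, -0.1]
gripper_width: 52.6
```

Call:
{"fn": "servo_tool", "kwargs": {"series": [{"x": 0, "y": 0, "z": 0, "ax": 0, "ay": 0, "az": 0, "fingers": 10}, {"x": 0, "y": 0, "z": 0, "ax": 0, "ay": 0, "az": 0, "fingers": 10}, {"x": 0, "y": 0, "z": 0, "ax": 0, "ay": 0, "az": 0, "fingers": 10}, {"x": 0, "y": 0, "z": 0, "ax": 0, "ay": 0, "az": 0, "fingers": 10}, {"x": 0, "y": 0, "z": 0, "ax": 0, "ay": 0, "az": 0, "fingers": 10}, {"x": 0, "y": 0, "z": 0, "ax": 0, "ay": 0, "az": 0, "fingers": 10}], "force": 55}}

```text
clock: 4.0
eef_pos: [572.2, -220.6, 89.2]
orientation: [-3.141, 0.001, 2.772]
ft_force: [0.2, -0.2, -0.5]
gripper_width: 17.8
```

```bash
cat > st.py <<'E'
from h import *
s=env.get_obs(); print(round(s["clock"],2),"p",s["eef_pos"].round(1),"rpy",s["orientation"].round(4),"F",s["ft_force"].round(1),"M",s["torque"].round(2),"w",round(float(s["gripper_width"]),1),"j6",round(s["joint_pos"][5],2))
E
python3 st.py
```

```text
4.0 p [ 572.2 -220.6   89.2] rpy [-3.1413e+00  1.1000e-03  2.7719e+00] F [ 0.2 -0.2 -0.5] M [ 0.03 -0.13  0.02] w 17.8 j6 -1.68
```

Gripped firmly at 17.8 mm. I lift and carry to the first red nut at (566, 138), turning +10.1° to match it.

Call:
{"fn": "servo_tool", "kwargs": {"series": [{"x": 0, "y": 0, "z": 2, "ax": 0, "ay": 0, "az": 0, "fingers": 10}, {"x": 0, "y": 0, "z": 4, "ax": 0, "ay": 0, "az": 0, "fingers": 10}, {"x": 0, "y": 0, "z": 4, "ax": 0, "ay": 0, "az": 0, "fingers": 10}, {"x": 0, "y": 3, "z": 1.1, "ax": 0, "ay": 0, "az": 0, "fingers": 10}, {"x": -0.1, "y": 3.9, "z": 0, "ax": 0, "ay": 0, "az": 2, "fingers": 10}, {"x": -0.1, "y": 3.9, "z": 0, "ax": 0, "ay": 0, "az": 2, "fingers": 10}, {"x": -0.1, "y": 3.9, "z": 0, "ax": 0, "ay": 0, "az": 2, "fingers": 10}, {"x": -0.1, "y": 3.9, "z": 0, "ax": 0, "ay": 0, "az": 2, "fingers": 10}, {"x": -0.1, "y": 3.9, "z": 0, "ax": 0, "ay": 0, "az": 2, "fingers": 10}, {"x": 0, "y": 3.9, "z": 0, "ax": 0, "ay": 0, "az": 0.1, "fingers": 10}, {"x": 0, "y": 3.9, "z": 0, "ax": 0, "ay": 0, "az": 0, "fingers": 10}, {"x": 0, "y": 3.9, "z": 0, "ax": 0, "ay": 0, "az": 0, "fingers": 10}]}}

```text
clock: 5.0
eef_pos: [566.0, 123.4, 199.4]
orientation: [-3.141, -0.001, 2.948]
ft_force: [0.9, -0.2, -1.8]
gripper_width: 17.7
```

Call:
{"fn": "servo_tool", "kwargs": {"series": [{"x": 0, "y": 1.6, "z": 0, "ax": 0, "ay": 0, "az": 0, "fingers": 10}, {"x": 0, "y": 0, "z": 0, "ax": 0, "ay": 0, "az": 0, "fingers": 10}, {"x": 0, "y": 0, "z": 0, "ax": 0, "ay": 0, "az": 0, "fingers": 10}, {"x": 0, "y": 0, "z": 0, "ax": 0, "ay": 0, "az": 0, "fingers": 10}]}}

```text
clock: 5.33
eef_pos: [566.5, 136.9, 199.3]
orientation: [-3.14, -0.001, 2.948]
ft_force: [-0.4, -1.0, -2.8]
gripper_width: 17.7
```

```bash
python3 st.py; python3 snap.py w4
```

```text
5.33 p [566.5 136.9 199.3] rpy [-3.1405e+00 -6.0000e-04  2.9484e+00] F [-0.4 -1.  -2.8] M [-0.01 -0.03 -0.03] w 17.7 j6 -1.26
5.3333 [566.5 136.9 199.3] [-3.14048409e+00 -6.09502268e-04  2.94838965e+00] [ 0.12  0.36  1.58 -0.    1.21 -1.26] [491. 152. 362.] [-0.40363312 -1.01675426 -2.76020327] [-0.01354206 -0.02785489 -0.03327938]
```

View pics/w4.png

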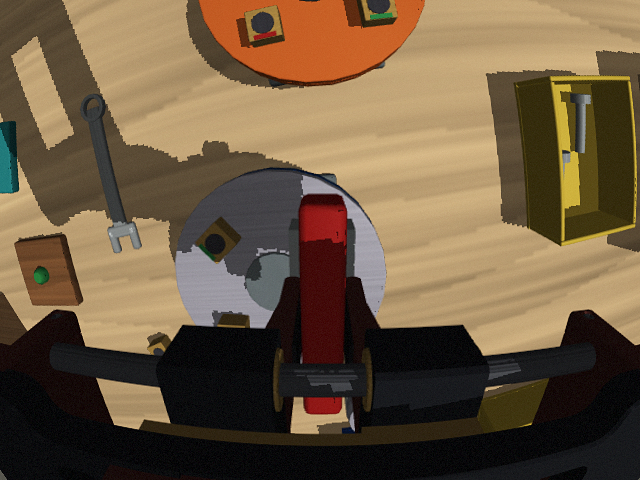

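The wrench is gripped upright over the cover, with the handle running from (323,197) to (323,412). The bare peg is now visible at (41,275). I check the handle offset and the peg position from this picture.

```bash
python3 - <<'E'
from h import *
import json
c=json.load(open("w4.json")); im=cv2.imread("pics/w4.png"); hsv=cv2.cvtColor(im,cv2.COLOR_BGR2HSV)
T=np.array([566.5,136.9]); y=2.948; ex=np.array([np.cos(y),np.sin(y)]); ey=np.array([np.sin(y),-np.cos(y)])
red=((hsv[...,0]<6)|(hsv[...,0]>174))&(hsv[...,1]>150)&(hsv[...,2]>50)
for r in (198,202,230,260):
    cols=np.where(red[r,280:370])[0]+280; print(r,cols.min() if len(cols) else None,cols.max() if len(cols) else None)
rows=np.where(red[150:280,323])[0]+150; print("first row",rows.min())
for z in(231.3,):
  for uv in [(323,rows.min()),(303,230),(346,230)]:
    d=on("wrist",*uv,z,c)[:2]-T; print(z,uv,"along",d@ex,"across",d@ey)
g=((hsv[...,0]>45)&(hsv[...,0]<75)&(hsv[...,1]>130)).astype(np.uint8); g[:,100:]=0; g[:230]=0;g[320:]=0
k=max(cv2.findContours(g,0,1)[0],key=cv2.contourArea); R=cv2.boundingRect(k); print(R,cv2.contourArea(k)); u,v=R[0]+R[2]/2,R[1]+R[3]/2
print("peg top",on("wrist",u,v,27,c))
E
```

```text
198 339 341
202 318 343
230 299 346
260 301 344
first row 203
231.3 (323, np.int64(203)) along 51.001492927531785 across 0.44198070607657247
231.3 (303, 230) along 40.99379713456928 across -6.844049865331167
231.3 (346, 230) along 40.99072945056967 across 8.826755876146818
(34, 267, 15, 17) 175.0
peg top [ 569.96696401 -213.96617769   27.        ]
```

The handle is centred in the grip to about 1 mm. I descend onto the first red nut at 25 mm/s.

Call:
{"fn": "servo_tool", "kwargs": {"series": [{"x": -0.05, "y": 0.1, "z": -0.8, "ax": 0, "ay": 0, "az": 0, "fingers": 10}, {"x": 0, "y": 0, "z": -0.8, "ax": 0, "ay": 0, "az": 0, "fingers": 10}, {"x": 0, "y": 0, "z": -0.2, "ax": 0, "ay": 0, "az": 0, "fingers": 10}, {"x": 0, "y": 0, "z": -0.2, "ax": 0, "ay": 0, "az": 0, "fingers": 10}, {"x": 0, "y": 0, "z": -0.2, "ax": 0, "ay": 0, "az": 0, "fingers": 10}, {"x": 0, "y": 0, "z": -0.2, "ax": 0, "ay": 0, "az": 0, "fingers": 10}, {"x": 0, "y": 0, "z": -0.2, "ax": 0, "ay": 0, "az": 0, "fingers": 10}, {"x": 0, "y": 0, "z": -0.2, "ax": 0, "ay": 0, "az": 0, "fingers": 10}]}}

```text
clock: 6.05
eef_pos: [566.5, 138.7, 171.6]
orientation: [-3.142, 0.0, 2.948]
ft_force: [-0.0, 0.5, -2.6]
gripper_width: 18.0
```

```bash
python3 st.py
```

```text
6.05 p [566.5 138.7 171.6] rpy [-3.1416e+00  3.0000e-04  2.9484e+00] F [-0.   0.5 -2.6] M [-0.03 -0.04  0.02] w 18.0 j6 -1.26
```

Call:
{"fn": "servo_tool", "kwargs": {"series": [{"x": 0, "y": 0, "z": -0.2, "ax": 0, "ay": 0, "az": 0, "fingers": 10}, {"x": 0, "y": 0, "z": -0.2, "ax": 0, "ay": 0, "az": 0, "fingers": 10}, {"x": 0, "y": 0, "z": -0.2, "ax": 0, "ay": 0, "az": 0, "fingers": 10}, {"x": 0, "y": 0, "z": -0.2, "ax": 0, "ay": 0, "az": 0, "fingers": 10}, {"x": 0, "y": 0, "z": -0.2, "ax": 0, "ay": 0, "az": 0, "fingers": 10}]}}

```text
clock: 6.47
eef_pos: [566.4, 138.8, 161.5]
orientation: [-3.141, 0.0, 2.948]
ft_force: [0.4, 0.0, -2.3]
gripper_width: 17.8
```

```bash
python3 st.py
```

```text
6.47 p [566.4 138.8 161.5] rpy [-3.1415e+00  1.0000e-04  2.9484e+00] F [ 0.4  0.  -2.3] M [ 0.03 -0.04  0.04] w 17.8 j6 -1.26
```

The socket is seated with no side force. Now the eighth of a turn: about 44° plus play.

Call:
{"fn": "servo_tool", "kwargs": {"series": [{"x": 0, "y": 0, "z": 0, "ax": 0, "ay": 0, "az": -4, "fingers": 10}, {"x": 0, "y": 0, "z": 0, "ax": 0, "ay": 0, "az": -5, "fingers": 10}, {"x": 0, "y": 0, "z": 0, "ax": 0, "ay": 0, "az": -5, "fingers": 10}, {"x": 0, "y": 0, "z": 0, "ax": 0, "ay": 0, "az": -5, "fingers": 10}, {"x": 0, "y": 0, "z": 0, "ax": 0, "ay": 0, "az": -5, "fingers": 10}, {"x": 0, "y": 0, "z": 0, "ax": 0, "ay": 0, "az": -5, "fingers": 10}, {"x": 0, "y": 0, "z": 0, "ax": 0, "ay": 0, "az": -5, "fingers": 10}, {"x": 0, "y": 0, "z": 0, "ax": 0, "ay": 0, "az": -5, "fingers": 10}, {"x": 0, "y": 0, "z": 0, "ax": 0, "ay": 0, "az": -5, "fingers": 10}, {"x": 0, "y": 0, "z": 0, "ax": 0, "ay": 0, "az": -5, "fingers": 10}]}}

```text
clock: 7.3
eef_pos: [566.1, 137.1, 161.3]
orientation: [-3.139, 0.002, 2.09]
ft_force: [-0.7, -5.3, -2.5]
gripper_width: 17.6
```

```bash
python3 st.py
```

```text
7.3 p [566.1 137.1 161.3] rpy [-3.1392e+00  2.3000e-03  2.0897e+00] F [-0.7 -5.3 -2.5] M [-1.29  0.14  0.19] w 17.6 j6 -0.4
```

Call:
{"fn": "servo_tool", "kwargs": {"series": [{"x": 0, "y": 0, "z": 0, "ax": 0, "ay": 0, "az": 0, "fingers": 10}, {"x": 0, "y": 0, "z": 0, "ax": 0, "ay": 0, "az": 0, "fingers": 10}]}}

```text
clock: 7.47
eef_pos: [566.0, 137.2, 161.3]
orientation: [-3.139, 0.002, 2.094]
ft_force: [-0.6, -6.6, -3.9]
gripper_width: 17.9
```

```bash
python3 st.py
```

```text
7.47 p [566.  137.2 161.3] rpy [-3.1393e+00  1.9000e-03  2.0942e+00] F [-0.6 -6.6 -3.9] M [-1.42  0.13  0.07] w 17.9 j6 -0.4
```

The first nut turned with no overload and now has its eighth. A −6.6 N side force says the nut sits slightly to −y, so I correct by about 1 mm. I back off, lift and go to the opposite red nut.

Call:
{"fn": "servo_tool", "kwargs": {"series": [{"x": 0, "y": -0.05, "z": 0, "ax": 0, "ay": 0, "az": 3, "fingers": 10}, {"x": 0, "y": 0, "z": 1.5, "ax": 0, "ay": 0, "az": 0, "fingers": 10}, {"x": 0, "y": 0, "z": 2.3, "ax": 0, "ay": 0, "az": 0, "fingers": 10}, {"x": 1.01, "y": -1.32, "z": 0, "ax": 0, "ay": 0, "az": -6.46, "fingers": 10}, {"x": 1.01, "y": -1.32, "z": 0, "ax": 0, "ay": 0, "az": -6.46, "fingers": 10}, {"x": 1.01, "y": -1.32, "z": 0, "ax": 0, "ay": 0, "az": -6.46, "fingers": 10}, {"x": 1.01, "y": -1.32, "z": 0, "ax": 0, "ay": 0, "az": -6.46, "fingers": 10}, {"x": 1.01, "y": -1.32, "z": 0, "ax": 0, "ay": 0, "az": -6.46, "fingers": 10}, {"x": 1.01, "y": -1.32, "z": 0, "ax": 0, "ay": 0, "az": -6.46, "fingers": 10}, {"x": 1.01, "y": -1.32, "z": 0, "ax": 0, "ay": 0, "az": -6.46, "fingers": 10}, {"x": 0, "y": 0, "z": 0, "ax": 0, "ay": 0, "az": 0, "fingers": 10}, {"x": 0, "y": 0, "z": 0, "ax": 0, "ay": 0, "az": 0, "fingers": 10}]}}

```text
clock: 8.47
eef_pos: [637.4, 45.6, 199.3]
orientation: [-3.141, -0.001, 1.358]
ft_force: [0.1, 0.5, -2.4]
gripper_width: 17.7
```

```bash
python3 st.py
```

```text
8.47 p [637.4  45.6 199.3] rpy [-3.1412e+00 -6.0000e-04  1.3576e+00] F [ 0.1  0.5 -2.4] M [-0.03  0.01  0.05] w 17.7 j6 0.18
```

Call:
{"fn": "servo_tool", "kwargs": {"series": [{"x": 0, "y": 0, "z": -0.8, "ax": 0, "ay": 0, "az": 0, "fingers": 10}, {"x": 0, "y": 0, "z": -0.8, "ax": 0, "ay": 0, "az": 0, "fingers": 10}, {"x": 0, "y": 0, "z": -0.2, "ax": 0, "ay": 0, "az": 0, "fingers": 10}, {"x": 0, "y": 0, "z": -0.2, "ax": 0, "ay": 0, "az": 0, "fingers": 10}, {"x": 0, "y": 0, "z": -0.2, "ax": 0, "ay": 0, "az": 0, "fingers": 10}, {"x": 0, "y": 0, "z": -0.2, "ax": 0, "ay": 0, "az": 0, "fingers": 10}, {"x": 0, "y": 0, "z": -0.2, "ax": 0, "ay": 0, "az": 0, "fingers": 10}, {"x": 0, "y": 0, "z": -0.2, "ax": 0, "ay": 0, "az": 0, "fingers": 10}]}}

```text
clock: 9.13
eef_pos: [637.2, 45.9, 171.6]
orientation: [3.141, -0.0, 1.357]
ft_force: [0.8, 0.2, -3.7]
gripper_width: 17.8
```

```bash
python3 st.py
```

```text
9.13 p [637.2  45.9 171.6] rpy [ 3.1413e+00 -1.0000e-04  1.3565e+00] F [ 0.8  0.2 -3.7] M [-0.11  0.09  0.01] w 17.8 j6 0.18
```

Call:
{"fn": "servo_tool", "kwargs": {"series": [{"x": 0, "y": 0, "z": -0.2, "ax": 0, "ay": 0, "az": 0, "fingers": 10}, {"x": 0, "y": 0, "z": -0.2, "ax": 0, "ay": 0, "az": 0, "fingers": 10}, {"x": 0, "y": 0, "z": -0.2, "ax": 0, "ay": 0, "az": 0, "fingers": 10}, {"x": 0, "y": 0, "z": -0.2, "ax": 0, "ay": 0, "az": 0, "fingers": 10}, {"x": 0, "y": 0, "z": -0.2, "ax": 0, "ay": 0, "az": 0, "fingers": 10}]}}

```text
clock: 9.55
eef_pos: [637.1, 45.4, 161.3]
orientation: [3.142, 0.001, 1.356]
ft_force: [-0.7, -2.5, -1.4]
gripper_width: 17.8
```

```bash
python3 st.py
```

```text
9.55 p [637.1  45.4 161.3] rpy [3.1415e+00 6.0000e-04 1.3562e+00] F [-0.7 -2.5 -1.4] M [-0.7   0.15  0.01] w 17.8 j6 0.18
```

Call:
{"fn": "servo_tool", "kwargs": {"series": [{"x": 0, "y": -0.05, "z": 0, "ax": 0, "ay": 0, "az": -4, "fingers": 10}, {"x": 0, "y": 0, "z": 0, "ax": 0, "ay": 0, "az": -5, "fingers": 10}, {"x": 0, "y": 0, "z": 0, "ax": 0, "ay": 0, "az": -5, "fingers": 10}, {"x": 0, "y": 0, "z": 0, "ax": 0, "ay": 0, "az": -5, "fingers": 10}, {"x": 0, "y": 0, "z": 0, "ax": 0, "ay": 0, "az": -5, "fingers": 10}, {"x": 0, "y": 0, "z": 0, "ax": 0, "ay": 0, "az": -5, "fingers": 10}, {"x": 0, "y": 0, "z": 0, "ax": 0, "ay": 0, "az": -5, "fingers": 10}, {"x": 0, "y": 0, "z": 0, "ax": 0, "ay": 0, "az": -5, "fingers": 10}, {"x": 0, "y": 0, "z": 0, "ax": 0, "ay": 0, "az": -5, "fingers": 10}, {"x": 0, "y": 0, "z": 0, "ax": 0, "ay": 0, "az": -5, "fingers": 10}, {"x": 0, "y": 0, "z": 0, "ax": 0, "ay": 0, "az": 0, "fingers": 10}, {"x": 0, "y": 0, "z": 0, "ax": 0, "ay": 0, "az": 0, "fingers": 10}]}}

```text
clock: 10.55
eef_pos: [634.6, 45.2, 160.6]
orientation: [-3.139, 0.005, 0.501]
ft_force: [-4.3, -2.2, -1.4]
gripper_width: 17.6
```

```bash
python3 st.py
```

```text
10.55 p [634.6  45.2 160.6] rpy [-3.1393  0.0047  0.501 ] F [-4.3 -2.2 -1.4] M [-0.56  1.32  0.04] w 17.6 j6 1.03
```

The second red nut has its eighth and the pause is held. I stay on it and continue towards the stop, feeling the moment.

Call:
{"fn": "servo_tool", "kwargs": {"series": [{"x": -0.1, "y": -0.05, "z": 0, "ax": 0, "ay": 0, "az": -5, "fingers": 10}, {"x": -0.05, "y": 0, "z": 0, "ax": 0, "ay": 0, "az": -5, "fingers": 10}, {"x": 0, "y": 0, "z": 0, "ax": 0, "ay": 0, "az": -5, "fingers": 10}, {"x": 0, "y": 0, "z": 0, "ax": 0, "ay": 0, "az": -5, "fingers": 10}, {"x": 0, "y": 0, "z": 0, "ax": 0, "ay": 0, "az": -3, "fingers": 10}, {"x": 0, "y": 0, "z": 0, "ax": 0, "ay": 0, "az": -3, "fingers": 10}]}}

```text
clock: 11.05
eef_pos: [633.8, 45.6, 160.7]
orientation: [-3.14, 0.004, 0.045]
ft_force: [-3.2, -0.7, -1.1]
gripper_width: 17.6
```

```bash
python3 st.py
```

```text
11.05 p [633.8  45.6 160.7] rpy [-3.1401  0.0037  0.0449] F [-3.2 -0.7 -1.1] M [0.14 1.02 0.21] w 17.6 j6 1.49
```

Call:
{"fn": "servo_tool", "kwargs": {"series": [{"x": -0.05, "y": 0, "z": 0, "ax": 0, "ay": 0, "az": -1.5, "fingers": 10}, {"x": 0, "y": 0, "z": 0, "ax": 0, "ay": 0, "az": -1.5, "fingers": 10}, {"x": 0, "y": 0, "z": 0, "ax": 0, "ay": 0, "az": -1.5, "fingers": 10}, {"x": 0, "y": 0, "z": 0, "ax": 0, "ay": 0, "az": 0, "fingers": 10}]}}

```text
clock: 11.38
eef_pos: [633.7, 45.7, 160.7]
orientation: [-3.14, 0.003, -0.032]
ft_force: [-2.1, 1.3, -3.2]
gripper_width: 17.9
```

```bash
python3 st.py
```

```text
11.38 p [633.7  45.7 160.7] rpy [-3.1401e+00  3.1000e-03 -3.1900e-02] F [-2.1  1.3 -3.2] M [0.3  0.89 0.14] w 17.9 j6 1.56
```

Call:
{"fn": "servo_tool", "kwargs": {"series": [{"x": 0, "y": 0, "z": 0, "ax": 0, "ay": 0, "az": -1.5, "fingers": 10}, {"x": 0, "y": 0, "z": 0, "ax": 0, "ay": 0, "az": -1.5, "fingers": 10}, {"x": 0, "y": 0, "z": 0, "ax": 0, "ay": 0, "az": 0, "fingers": 10}]}}

```text
clock: 11.63
eef_pos: [633.7, 45.7, 160.7]
orientation: [-3.14, 0.003, -0.084]
ft_force: [-2.1, 2.3, -3.5]
gripper_width: 17.3
```

```bash
python3 st.py
```

```text
11.63 p [633.7  45.7 160.7] rpy [-3.1403e+00  3.1000e-03 -8.3500e-02] F [-2.1  2.3 -3.5] M [0.48 0.94 0.12] w 17.3 j6 1.62
```

Call:
{"fn": "servo_tool", "kwargs": {"series": [{"x": 0, "y": 0, "z": 0, "ax": 0, "ay": 0, "az": -1.5, "fingers": 10}, {"x": 0, "y": 0, "z": 0, "ax": 0, "ay": 0, "az": -1.5, "fingers": 10}, {"x": 0, "y": 0, "z": 0, "ax": 0, "ay": 0, "az": 0, "fingers": 10}]}}

```text
clock: 11.88
eef_pos: [633.7, 45.8, 160.7]
orientation: [-3.14, 0.003, -0.135]
ft_force: [-3.5, 3.3, -4.5]
gripper_width: 17.7
```

```bash
python3 st.py
```

```text
11.88 p [633.7  45.8 160.7] rpy [-3.1403e+00  3.1000e-03 -1.3550e-01] F [-3.5  3.3 -4.5] M [0.72 1.09 0.13] w 17.7 j6 1.67
```

Call:
{"fn": "servo_tool", "kwargs": {"series": [{"x": 0, "y": 0.05, "z": 0, "ax": 0, "ay": 0, "az": -1.5, "fingers": 10}, {"x": 0, "y": 0, "z": 0, "ax": 0, "ay": 0, "az": -1.5, "fingers": 10}, {"x": 0, "y": 0, "z": 0, "ax": 0, "ay": 0, "az": 0, "fingers": 10}]}}

```text
clock: 12.13
eef_pos: [633.7, 46.0, 160.7]
orientation: [-3.141, 0.003, -0.187]
ft_force: [-4.8, 2.1, -6.3]
gripper_width: 17.5
```

```bash
python3 st.py
```

```text
12.13 p [633.7  46.  160.7] rpy [-3.1411e+00  3.0000e-03 -1.8740e-01] F [-4.8  2.1 -6.3] M [0.66 1.22 0.11] w 17.5 j6 1.72
```

Call:
{"fn": "servo_tool", "kwargs": {"series": [{"x": 0, "y": 0, "z": 0, "ax": 0, "ay": 0, "az": -1.5, "fingers": 10}, {"x": 0, "y": 0, "z": 0, "ax": 0, "ay": 0, "az": -1.5, "fingers": 10}, {"x": 0, "y": 0, "z": 0, "ax": 0, "ay": 0, "az": 0, "fingers": 10}]}}

```text
clock: 12.38
eef_pos: [633.7, 46.0, 160.8]
orientation: [-3.141, 0.003, -0.239]
ft_force: [-4.6, 3.1, -5.5]
gripper_width: 17.7
```

```bash
python3 st.py
```

```text
12.38 p [633.7  46.  160.8] rpy [-3.1414e+00  3.1000e-03 -2.3870e-01] F [-4.6  3.1 -5.5] M [0.78 1.22 0.68] w 17.7 j6 1.77
```

The moment rose to 0.68 N m, so this nut has met its stop and I do not go further. The drift of the side force with yaw shows the wrench sits about 2 mm along +tool x from the TCP, and I allow for that. Next I back off within the play, lift, and go back to the first red nut.

Call:
{"fn": "servo_tool", "kwargs": {"series": [{"x": -0.1, "y": 0.05, "z": 0, "ax": 0, "ay": 0, "az": 5, "fingers": 10}, {"x": 0, "y": 0, "z": 1.5, "ax": 0, "ay": 0, "az": 0, "fingers": 10}, {"x": 0, "y": 0, "z": 2.3, "ax": 0, "ay": 0, "az": 0, "fingers": 10}, {"x": -0.97, "y": 1.3, "z": 0, "ax": 0, "ay": 0, "az": 6.3, "fingers": 10}, {"x": -1, "y": 1.3, "z": 0, "ax": 0, "ay": 0, "az": 6.3, "fingers": 10}, {"x": -1, "y": 1.3, "z": 0, "ax": 0, "ay": 0, "az": 6.3, "fingers": 10}, {"x": -1, "y": 1.3, "z": 0, "ax": 0, "ay": 0, "az": 6.3, "fingers": 10}, {"x": -1, "y": 1.3, "z": 0, "ax": 0, "ay": 0, "az": 6.3, "fingers": 10}, {"x": -1, "y": 1.3, "z": 0, "ax": 0, "ay": 0, "az": 6.3, "fingers": 10}, {"x": -1, "y": 1.3, "z": 0, "ax": 0, "ay": 0, "az": 6.3, "fingers": 10}, {"x": 0, "y": 0, "z": 0, "ax": 0, "ay": 0, "az": 0, "fingers": 10}, {"x": 0, "y": 0, "z": 0, "ax": 0, "ay": 0, "az": 0, "fingers": 10}]}}

```text
clock: 13.38
eef_pos: [565.7, 137.1, 200.5]
orientation: [3.139, -0.003, 0.617]
ft_force: [-0.1, 0.4, -2.6]
gripper_width: 17.8
```

```bash
python3 st.py; python3 snap.py w5; python3 - <<'E'
from h import *
import json
c=json.load(open("w5.json")); im=cv2.imread("pics/w5.png"); hsv=cv2.cvtColor(im,cv2.COLOR_BGR2HSV)
s=env.get_obs();T=s["eef_pos"][:2]; y=s["orientation"][2]; ex=np.array([np.cos(y),np.sin(y)]); ey=np.array([np.sin(y),-np.cos(y)])
red=((hsv[...,0]<6)|(hsv[...,0]>174))&(hsv[...,1]>150)&(hsv[...,2]>50)
red=red.astype(np.uint8); red[:,:270]=0; red[:,380:]=0; red[275:]=0
k=max(cv2.findContours(red,0,1)[0],key=cv2.contourArea); 
P=np.array([[d@ex,d@ey] for d in (on("wrist",*p,231.3,c)[:2]-T for p in k[:,0])]); print("end along",P[:,0].max())
# side edges direction in the tool frame
for lo,hi in((25,40),(40,47)):
    q=P[(P[:,0]>lo)&(P[:,0]<hi)]; print(lo,q[q[:,1]<0,1].mean(),q[q[:,1]>0,1].mean())
E
```

```text
13.38 p [565.7 137.1 200.5] rpy [ 3.1393e+00 -2.8000e-03  6.1710e-01] F [-0.1  0.4 -2.6] M [-0.04  0.1  -0.  ] w 17.8 j6 1.07
13.3833 [565.7 137.1 200.5] [ 3.13933245e+00 -2.76546687e-03  6.17121704e-01] [ 0.12  0.35  1.58 -0.    1.21  1.07] [631. 182. 363.] [-0.12776052  0.36135516 -2.61040717] [-0.04248813  0.10477025 -0.0004589 ]
end along 56.59755026896037
25 -6.6214036837457195 7.051279570010897
40 -8.306135003463561 8.695836442829284
```

View pics/w5.png

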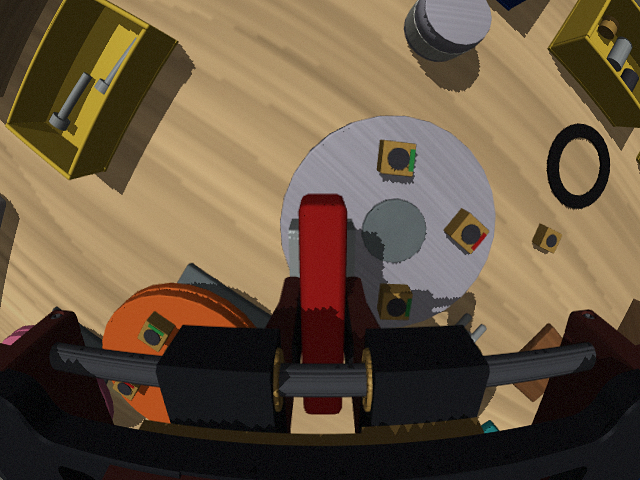

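The handle is still straight in the grip (row 195, nearly unchanged), and the tightened red nut at (467,232) is clearly rotated. I correct slightly and land on nut A.

Call:
{"fn": "servo_tool", "kwargs": {"series": [{"x": -0.18, "y": -0.06, "z": -0.8, "ax": 0, "ay": 0, "az": 0, "fingers": 10}, {"x": 0, "y": 0, "z": -0.9, "ax": 0, "ay": 0, "az": 0, "fingers": 10}, {"x": 0, "y": 0, "z": -0.2, "ax": 0, "ay": 0, "az": 0, "fingers": 10}, {"x": 0, "y": 0, "z": -0.2, "ax": 0, "ay": 0, "az": 0, "fingers": 10}, {"x": 0, "y": 0, "z": -0.2, "ax": 0, "ay": 0, "az": 0, "fingers": 10}, {"x": 0, "y": 0, "z": -0.2, "ax": 0, "ay": 0, "az": 0, "fingers": 10}, {"x": 0, "y": 0, "z": -0.2, "ax": 0, "ay": 0, "az": 0, "fingers": 10}, {"x": 0, "y": 0, "z": -0.2, "ax": 0, "ay": 0, "az": 0, "fingers": 10}]}}

```text
clock: 14.1
eef_pos: [562.8, 136.3, 170.6]
orientation: [3.142, -0.0, 0.616]
ft_force: [-0.7, -0.5, -1.7]
gripper_width: 17.5
```

```bash
python3 st.py
```

```text
14.1 p [562.8 136.3 170.6] rpy [ 3.1415e+00 -3.0000e-04  6.1620e-01] F [-0.7 -0.5 -1.7] M [-0.04  0.05  0.03] w 17.5 j6 1.07
```

Call:
{"fn": "servo_tool", "kwargs": {"series": [{"x": 0, "y": 0, "z": -0.2, "ax": 0, "ay": 0, "az": 0, "fingers": 10}, {"x": 0, "y": 0, "z": -0.2, "ax": 0, "ay": 0, "az": 0, "fingers": 10}, {"x": 0, "y": 0, "z": -0.2, "ax": 0, "ay": 0, "az": 0, "fingers": 10}, {"x": 0, "y": 0, "z": -0.2, "ax": 0, "ay": 0, "az": 0, "fingers": 10}, {"x": 0, "y": 0, "z": -0.15, "ax": 0, "ay": 0, "az": 0, "fingers": 10}]}}

```text
clock: 14.52
eef_pos: [562.5, 136.3, 160.9]
orientation: [-3.141, 0.0, 0.616]
ft_force: [0.3, 0.8, -2.6]
gripper_width: 17.6
```

```bash
python3 st.py
```

```text
14.52 p [562.5 136.3 160.9] rpy [-3.1414e+00  1.0000e-04  6.1630e-01] F [ 0.3  0.8 -2.6] M [-0.03  0.12 -0.03] w 17.6 j6 1.07
```

Call:
{"fn": "servo_tool", "kwargs": {"series": [{"x": 0, "y": 0.03, "z": 0, "ax": 0, "ay": 0, "az": -4, "fingers": 10}, {"x": 0, "y": 0.03, "z": 0, "ax": 0, "ay": 0, "az": -5, "fingers": 10}, {"x": 0, "y": 0.03, "z": 0, "ax": 0, "ay": 0, "az": -5, "fingers": 10}, {"x": 0, "y": 0.03, "z": 0, "ax": 0, "ay": 0, "az": -5, "fingers": 10}, {"x": 0, "y": 0.03, "z": 0, "ax": 0, "ay": 0, "az": -4, "fingers": 10}, {"x": 0, "y": 0, "z": 0, "ax": 0, "ay": 0, "az": -4, "fingers": 10}, {"x": 0, "y": 0, "z": 0, "ax": 0, "ay": 0, "az": -2, "fingers": 10}, {"x": 0, "y": 0, "z": 0, "ax": 0, "ay": 0, "az": 0, "fingers": 10}]}}

```text
clock: 15.18
eef_pos: [562.2, 137.4, 160.8]
orientation: [3.141, 0.001, 0.109]
ft_force: [0.0, -1.5, -3.3]
gripper_width: 17.9
```

```bash
python3 st.py
```

```text
15.18 p [562.2 137.4 160.8] rpy [3.1411e+00 9.0000e-04 1.0920e-01] F [ 0.  -1.5 -3.3] M [-0.38  0.28  0.12] w 17.9 j6 1.58
```

Call:
{"fn": "servo_tool", "kwargs": {"series": [{"x": 0, "y": 0.02, "z": 0, "ax": 0, "ay": 0, "az": -1.5, "fingers": 10}, {"x": 0, "y": 0, "z": 0, "ax": 0, "ay": 0, "az": -1.5, "fingers": 10}, {"x": 0, "y": 0, "z": 0, "ax": 0, "ay": 0, "az": 0, "fingers": 10}]}}

```text
clock: 15.43
eef_pos: [562.2, 137.5, 160.8]
orientation: [3.141, 0.001, 0.058]
ft_force: [-0.6, -1.5, -4.1]
gripper_width: 17.8
```

```bash
python3 st.py
```

```text
15.43 p [562.2 137.5 160.8] rpy [3.1409e+00 8.0000e-04 5.8400e-02] F [-0.6 -1.5 -4.1] M [-0.43  0.29  0.05] w 17.8 j6 1.63
```

Call:
{"fn": "servo_tool", "kwargs": {"series": [{"x": 0, "y": 0, "z": 0, "ax": 0, "ay": 0, "az": -1.5, "fingers": 10}, {"x": 0, "y": 0, "z": 0, "ax": 0, "ay": 0, "az": -1.5, "fingers": 10}, {"x": 0, "y": 0, "z": 0, "ax": 0, "ay": 0, "az": 0, "fingers": 10}]}}

```text
clock: 15.68
eef_pos: [562.1, 137.7, 160.8]
orientation: [3.141, 0.001, 0.006]
ft_force: [-0.3, -2.4, -4.2]
gripper_width: 17.8
```

```bash
python3 st.py
```

```text
15.68 p [562.1 137.7 160.8] rpy [3.1411e+00 9.0000e-04 6.3000e-03] F [-0.3 -2.4 -4.2] M [-0.41  0.35  0.13] w 17.8 j6 1.69
```

Call:
{"fn": "servo_tool", "kwargs": {"series": [{"x": 0, "y": 0, "z": 0, "ax": 0, "ay": 0, "az": -1.5, "fingers": 10}, {"x": 0, "y": 0, "z": 0, "ax": 0, "ay": 0, "az": -1.5, "fingers": 10}, {"x": 0, "y": 0, "z": 0, "ax": 0, "ay": 0, "az": 0, "fingers": 10}]}}

```text
clock: 15.93
eef_pos: [562.1, 137.8, 160.8]
orientation: [3.141, 0.001, -0.046]
ft_force: [-0.7, -1.6, -4.8]
gripper_width: 17.7
```

```bash
python3 st.py
```

```text
15.93 p [562.1 137.8 160.8] rpy [ 3.1413e+00  9.0000e-04 -4.5900e-02] F [-0.7 -1.6 -4.8] M [-0.43  0.4   0.12] w 17.7 j6 1.74
```

Call:
{"fn": "servo_tool", "kwargs": {"series": [{"x": 0, "y": 0, "z": 0, "ax": 0, "ay": 0, "az": -1.5, "fingers": 10}, {"x": 0, "y": 0, "z": 0, "ax": 0, "ay": 0, "az": -1.5, "fingers": 10}, {"x": 0, "y": 0, "z": 0, "ax": 0, "ay": 0, "az": 0, "fingers": 10}]}}

```text
clock: 16.18
eef_pos: [562.1, 137.9, 160.8]
orientation: [3.141, 0.001, -0.098]
ft_force: [-0.6, -1.9, -4.8]
gripper_width: 18.1
```

```bash
python3 st.py
```

```text
16.18 p [562.1 137.9 160.8] rpy [ 3.1414e+00  9.0000e-04 -9.8100e-02] F [-0.6 -1.9 -4.8] M [-0.39  0.37  0.14] w 18.1 j6 1.79
```

Call:
{"fn": "servo_tool", "kwargs": {"series": [{"x": 0, "y": 0, "z": 0, "ax": 0, "ay": 0, "az": -1.2, "fingers": 10}, {"x": 0, "y": 0, "z": 0, "ax": 0, "ay": 0, "az": -1.2, "fingers": 10}, {"x": 0, "y": 0, "z": 0, "ax": 0, "ay": 0, "az": 0, "fingers": 10}]}}

```text
clock: 16.43
eef_pos: [562.1, 137.9, 160.9]
orientation: [3.142, 0.001, -0.142]
ft_force: [-1.3, -1.1, -5.1]
gripper_width: 17.5
```

```bash
python3 st.py
```

```text
16.43 p [562.1 137.9 160.9] rpy [ 3.1415e+00  9.0000e-04 -1.4190e-01] F [-1.3 -1.1 -5.1] M [-0.33  0.49  0.13] w 17.5 j6 1.83
```

Call:
{"fn": "servo_tool", "kwargs": {"series": [{"x": 0, "y": 0, "z": 0, "ax": 0, "ay": 0, "az": -1.2, "fingers": 10}, {"x": 0, "y": 0, "z": 0, "ax": 0, "ay": 0, "az": -1.2, "fingers": 10}, {"x": 0, "y": 0, "z": 0, "ax": 0, "ay": 0, "az": 0, "fingers": 10}]}}

```text
clock: 16.68
eef_pos: [562.2, 138.0, 160.9]
orientation: [-3.142, 0.001, -0.185]
ft_force: [-2.3, -0.7, -6.0]
gripper_width: 17.9
```

```bash
python3 st.py
```

```text
16.68 p [562.2 138.  160.9] rpy [-3.1416e+00  8.0000e-04 -1.8460e-01] F [-2.3 -0.7 -6. ] M [-0.25  0.52  0.12] w 17.9 j6 1.88
```

Call:
{"fn": "servo_tool", "kwargs": {"series": [{"x": 0, "y": 0, "z": 0, "ax": 0, "ay": 0, "az": -1.2, "fingers": 10}, {"x": 0, "y": 0, "z": 0, "ax": 0, "ay": 0, "az": -1.2, "fingers": 10}, {"x": 0, "y": 0, "z": 0, "ax": 0, "ay": 0, "az": 0, "fingers": 10}]}}

```text
clock: 16.93
eef_pos: [562.2, 138.1, 160.9]
orientation: [-3.141, 0.001, -0.227]
ft_force: [-1.8, -0.5, -7.3]
gripper_width: 17.7
```

```bash
python3 st.py
```

```text
16.93 p [562.2 138.1 160.9] rpy [-3.1415e+00  8.0000e-04 -2.2670e-01] F [-1.8 -0.5 -7.3] M [-0.18  0.68  0.1 ] w 17.7 j6 1.92
```

Call:
{"fn": "servo_tool", "kwargs": {"series": [{"x": 0, "y": 0, "z": 0, "ax": 0, "ay": 0, "az": -1.2, "fingers": 10}, {"x": 0, "y": 0, "z": 0, "ax": 0, "ay": 0, "az": -1.2, "fingers": 10}, {"x": 0, "y": 0, "z": 0, "ax": 0, "ay": 0, "az": 0, "fingers": 10}]}}

```text
clock: 17.18
eef_pos: [562.2, 138.1, 160.9]
orientation: [-3.141, 0.001, -0.268]
ft_force: [-2.3, 0.4, -8.0]
gripper_width: 17.4
```

```bash
python3 st.py
```

```text
17.18 p [562.2 138.1 160.9] rpy [-3.1415e+00  7.0000e-04 -2.6850e-01] F [-2.3  0.4 -8. ] M [0.06 0.74 0.22] w 17.4 j6 1.96
```

Call:
{"fn": "servo_tool", "kwargs": {"series": [{"x": 0, "y": 0, "z": 0, "ax": 0, "ay": 0, "az": -1.1, "fingers": 10}, {"x": 0, "y": 0, "z": 0, "ax": 0, "ay": 0, "az": -1.1, "fingers": 10}, {"x": 0, "y": 0, "z": 0, "ax": 0, "ay": 0, "az": 0, "fingers": 10}]}}

```text
clock: 17.43
eef_pos: [562.2, 138.1, 160.9]
orientation: [3.142, 0.001, -0.306]
ft_force: [-3.2, 1.2, -8.0]
gripper_width: 17.9
```

```bash
python3 st.py
```

```text
17.43 p [562.2 138.1 160.9] rpy [ 3.1416e+00  7.0000e-04 -3.0620e-01] F [-3.2  1.2 -8. ] M [0.19 0.82 0.58] w 17.9 j6 2.0
```

The stop is felt at 0.58 N m. Both reds are tight. I back off within the play and move to the green nut near (555.6, 56.8).

Call:
{"fn": "servo_tool", "kwargs": {"series": [{"x": 0, "y": 0, "z": 0, "ax": 0, "ay": 0, "az": 5.5, "fingers": 10}, {"x": 0, "y": 0, "z": 1.5, "ax": 0, "ay": 0, "az": 0, "fingers": 10}, {"x": 0, "y": 0, "z": 2.3, "ax": 0, "ay": 0, "az": 0, "fingers": 10}, {"x": -0.14, "y": -1.18, "z": 0, "ax": 0, "ay": 0, "az": 6.3, "fingers": 10}, {"x": -0.14, "y": -1.18, "z": 0, "ax": 0, "ay": 0, "az": 6.3, "fingers": 10}, {"x": -0.14, "y": -1.18, "z": 0, "ax": 0, "ay": 0, "az": 6.3, "fingers": 10}, {"x": -0.14, "y": -1.18, "z": 0, "ax": 0, "ay": 0, "az": 6.3, "fingers": 10}, {"x": -0.14, "y": -1.18, "z": 0, "ax": 0, "ay": 0, "az": 6.3, "fingers": 10}, {"x": -0.14, "y": -1.18, "z": 0, "ax": 0, "ay": 0, "az": 6.3, "fingers": 10}, {"x": -0.14, "y": -1.18, "z": 0, "ax": 0, "ay": 0, "az": 6.2, "fingers": 10}, {"x": 0, "y": 0, "z": 0, "ax": 0, "ay": 0, "az": 0, "fingers": 10}, {"x": 0, "y": 0, "z": 0, "ax": 0, "ay": 0, "az": 0, "fingers": 10}]}}

```text
clock: 18.43
eef_pos: [554.5, 55.0, 200.3]
orientation: [3.14, -0.003, 0.553]
ft_force: [-0.0, 0.9, -1.8]
gripper_width: 17.9
```

```bash
python3 st.py
```

```text
18.43 p [554.5  55.  200.3] rpy [ 3.1398 -0.0034  0.5534] F [-0.   0.9 -1.8] M [-0.06  0.1   0.02] w 17.9 j6 0.99
```

Call:
{"fn": "servo_tool", "kwargs": {"series": [{"x": 0, "y": 0, "z": -0.8, "ax": 0, "ay": 0, "az": 0, "fingers": 10}, {"x": 0, "y": 0, "z": -0.9, "ax": 0, "ay": 0, "az": 0, "fingers": 10}, {"x": 0, "y": 0, "z": -0.2, "ax": 0, "ay": 0, "az": 0, "fingers": 10}, {"x": 0, "y": 0, "z": -0.2, "ax": 0, "ay": 0, "az": 0, "fingers": 10}, {"x": 0, "y": 0, "z": -0.2, "ax": 0, "ay": 0, "az": 0, "fingers": 10}, {"x": 0, "y": 0, "z": -0.2, "ax": 0, "ay": 0, "az": 0, "fingers": 10}, {"x": 0, "y": 0, "z": -0.2, "ax": 0, "ay": 0, "az": 0, "fingers": 10}, {"x": 0, "y": 0, "z": -0.2, "ax": 0, "ay": 0, "az": 0, "fingers": 10}]}}

```text
clock: 19.1
eef_pos: [552.9, 55.4, 170.0]
orientation: [3.142, -0.0, 0.559]
ft_force: [-1.1, -0.1, -2.6]
gripper_width: 17.8
```

```bash
python3 st.py
```

```text
19.1 p [552.9  55.4 170. ] rpy [ 3.1415e+00 -3.0000e-04  5.5860e-01] F [-1.1 -0.1 -2.6] M [-0.07  0.1   0.01] w 17.8 j6 0.99
```

Call:
{"fn": "servo_tool", "kwargs": {"series": [{"x": 0, "y": 0, "z": -0.2, "ax": 0, "ay": 0, "az": 0, "fingers": 10}, {"x": 0, "y": 0, "z": -0.2, "ax": 0, "ay": 0, "az": 0, "fingers": 10}, {"x": 0, "y": 0, "z": -0.2, "ax": 0, "ay": 0, "az": 0, "fingers": 10}, {"x": 0, "y": 0, "z": -0.2, "ax": 0, "ay": 0, "az": 0, "fingers": 10}, {"x": 0, "y": 0, "z": -0.1, "ax": 0, "ay": 0, "az": 0, "fingers": 10}]}}

```text
clock: 19.52
eef_pos: [552.7, 55.3, 160.8]
orientation: [-3.141, 0.0, 0.559]
ft_force: [0.2, -0.8, -3.1]
gripper_width: 18.0
```

```bash
python3 st.py
```

```text
19.52 p [552.7  55.3 160.8] rpy [-3.1413e+00  2.0000e-04  5.5860e-01] F [ 0.2 -0.8 -3.1] M [-0.07  0.1  -0.02] w 18.0 j6 0.99
```

Call:
{"fn": "servo_tool", "kwargs": {"series": [{"x": 0, "y": 0.03, "z": 0, "ax": 0, "ay": 0, "az": -4, "fingers": 10}, {"x": 0, "y": 0.03, "z": 0, "ax": 0, "ay": 0, "az": -5, "fingers": 10}, {"x": 0, "y": 0.03, "z": 0, "ax": 0, "ay": 0, "az": -5, "fingers": 10}, {"x": 0, "y": 0.03, "z": 0, "ax": 0, "ay": 0, "az": -5, "fingers": 10}, {"x": 0, "y": 0.03, "z": 0, "ax": 0, "ay": 0, "az": -4, "fingers": 10}, {"x": 0, "y": 0, "z": 0, "ax": 0, "ay": 0, "az": -3, "fingers": 10}, {"x": 0, "y": 0, "z": 0, "ax": 0, "ay": 0, "az": -2, "fingers": 10}, {"x": 0, "y": 0, "z": 0, "ax": 0, "ay": 0, "az": 0, "fingers": 10}]}}

```text
clock: 20.18
eef_pos: [552.0, 56.2, 160.9]
orientation: [3.141, 0.002, 0.069]
ft_force: [-1.7, -3.1, -1.6]
gripper_width: 17.8
```

```bash
python3 st.py
```

```text
20.18 p [552.   56.2 160.9] rpy [3.1407e+00 1.6000e-03 6.9200e-02] F [-1.7 -3.1 -1.6] M [-0.67  0.52  0.03] w 17.8 j6 1.48
```

Call:
{"fn": "servo_tool", "kwargs": {"series": [{"x": 0, "y": 0.02, "z": 0, "ax": 0, "ay": 0, "az": -1.4, "fingers": 10}, {"x": 0, "y": 0, "z": 0, "ax": 0, "ay": 0, "az": -1.4, "fingers": 10}, {"x": 0, "y": 0, "z": 0, "ax": 0, "ay": 0, "az": 0, "fingers": 10}]}}

```text
clock: 20.43
eef_pos: [552.1, 56.5, 160.9]
orientation: [3.141, 0.001, 0.02]
ft_force: [-2.8, -4.6, -2.1]
gripper_width: 17.9
```

```bash
python3 st.py
```

```text
20.43 p [552.1  56.5 160.9] rpy [3.1407e+00 1.4000e-03 2.0000e-02] F [-2.8 -4.6 -2.1] M [-1.07  0.79  0.09] w 17.9 j6 1.53
```

Call:
{"fn": "servo_tool", "kwargs": {"series": [{"x": -0.05, "y": -0.05, "z": 0, "ax": 0, "ay": 0, "az": -1.3, "fingers": 10}, {"x": 0, "y": 0, "z": 0, "ax": 0, "ay": 0, "az": -1.3, "fingers": 10}, {"x": 0, "y": 0, "z": 0, "ax": 0, "ay": 0, "az": 0, "fingers": 10}]}}

```text
clock: 20.68
eef_pos: [551.9, 56.5, 160.9]
orientation: [3.142, 0.001, -0.026]
ft_force: [-3.0, -3.2, -3.3]
gripper_width: 17.7
```

```bash
python3 st.py
```

```text
20.68 p [551.9  56.5 160.9] rpy [ 3.1416e+00  6.0000e-04 -2.6000e-02] F [-3.  -3.2 -3.3] M [-0.87  0.67  0.11] w 17.7 j6 1.57
```

Call:
{"fn": "servo_tool", "kwargs": {"series": [{"x": 0, "y": 0, "z": 0, "ax": 0, "ay": 0, "az": -1, "fingers": 10}, {"x": 0, "y": 0, "z": 0, "ax": 0, "ay": 0, "az": -1, "fingers": 10}, {"x": 0, "y": 0, "z": 0, "ax": 0, "ay": 0, "az": 0, "fingers": 10}]}}

```text
clock: 20.93
eef_pos: [552.0, 56.5, 160.9]
orientation: [3.142, 0.001, -0.06]
ft_force: [-2.4, -3.2, -5.0]
gripper_width: 17.7
```

```bash
python3 st.py
```

```text
20.93 p [552.   56.5 160.9] rpy [ 3.1415e+00  6.0000e-04 -6.0300e-02] F [-2.4 -3.2 -5. ] M [-0.89  0.72  0.2 ] w 17.7 j6 1.61
```

Call:
{"fn": "servo_tool", "kwargs": {"series": [{"x": 0, "y": 0, "z": 0, "ax": 0, "ay": 0, "az": -1, "fingers": 10}, {"x": 0, "y": 0, "z": 0, "ax": 0, "ay": 0, "az": -1, "fingers": 10}, {"x": 0, "y": 0, "z": 0, "ax": 0, "ay": 0, "az": 0, "fingers": 10}]}}

```text
clock: 21.18
eef_pos: [551.9, 56.5, 161.0]
orientation: [3.141, 0.001, -0.095]
ft_force: [-3.0, -2.9, -4.7]
gripper_width: 17.8
```

```bash
python3 st.py
```

```text
21.18 p [551.9  56.5 161. ] rpy [ 3.1415e+00  6.0000e-04 -9.4700e-02] F [-3.  -2.9 -4.7] M [-0.85  0.81  0.59] w 17.8 j6 1.64
```

The stop is felt at 0.59 N m. On to the last, opposite green nut at (647.4, 127.8).

Call:
{"fn": "servo_tool", "kwargs": {"series": [{"x": 0, "y": 0, "z": 0, "ax": 0, "ay": 0, "az": 5.4, "fingers": 10}, {"x": 0, "y": 0, "z": 1.5, "ax": 0, "ay": 0, "az": 0, "fingers": 10}, {"x": 0, "y": 0, "z": 2.3, "ax": 0, "ay": 0, "az": 0, "fingers": 10}, {"x": 1.31, "y": 0.99, "z": 0, "ax": 0, "ay": 0, "az": 4.36, "fingers": 10}, {"x": 1.31, "y": 0.99, "z": 0, "ax": 0, "ay": 0, "az": 4.36, "fingers": 10}, {"x": 1.31, "y": 0.99, "z": 0, "ax": 0, "ay": 0, "az": 4.36, "fingers": 10}, {"x": 1.31, "y": 0.99, "z": 0, "ax": 0, "ay": 0, "az": 4.36, "fingers": 10}, {"x": 1.31, "y": 0.99, "z": 0, "ax": 0, "ay": 0, "az": 4.36, "fingers": 10}, {"x": 1.31, "y": 0.99, "z": 0, "ax": 0, "ay": 0, "az": 4.36, "fingers": 10}, {"x": 1.31, "y": 0.99, "z": 0, "ax": 0, "ay": 0, "az": 4.36, "fingers": 10}, {"x": 0, "y": 0, "z": 0, "ax": 0, "ay": 0, "az": 0, "fingers": 10}, {"x": 0, "y": 0, "z": 0, "ax": 0, "ay": 0, "az": 0, "fingers": 10}]}}

```text
clock: 22.18
eef_pos: [645.2, 127.1, 199.5]
orientation: [-3.141, -0.003, 0.532]
ft_force: [-0.8, 0.4, -2.8]
gripper_width: 17.6
```

```bash
python3 st.py
```

```text
22.18 p [645.2 127.1 199.5] rpy [-3.1412e+00 -2.7000e-03  5.3150e-01] F [-0.8  0.4 -2.8] M [-0.07  0.15  0.  ] w 17.6 j6 1.13
```

Call:
{"fn": "servo_tool", "kwargs": {"series": [{"x": 0, "y": -0.08, "z": -0.8, "ax": 0, "ay": 0, "az": 0, "fingers": 10}, {"x": 0, "y": 0, "z": -0.8, "ax": 0, "ay": 0, "az": 0, "fingers": 10}, {"x": 0, "y": 0, "z": -0.2, "ax": 0, "ay": 0, "az": 0, "fingers": 10}, {"x": 0, "y": 0, "z": -0.2, "ax": 0, "ay": 0, "az": 0, "fingers": 10}, {"x": 0, "y": 0, "z": -0.2, "ax": 0, "ay": 0, "az": 0, "fingers": 10}, {"x": 0, "y": 0, "z": -0.2, "ax": 0, "ay": 0, "az": 0, "fingers": 10}, {"x": 0, "y": 0, "z": -0.2, "ax": 0, "ay": 0, "az": 0, "fingers": 10}, {"x": 0, "y": 0, "z": -0.2, "ax": 0, "ay": 0, "az": 0, "fingers": 10}]}}

```text
clock: 22.85
eef_pos: [644.1, 125.0, 171.2]
orientation: [3.142, -0.0, 0.533]
ft_force: [0.8, 0.8, -2.6]
gripper_width: 17.7
```

```bash
python3 st.py
```

```text
22.85 p [644.1 125.  171.2] rpy [ 3.1416e+00 -4.0000e-04  5.3260e-01] F [ 0.8  0.8 -2.6] M [-0.05  0.12 -0.02] w 17.7 j6 1.12
```

Call:
{"fn": "servo_tool", "kwargs": {"series": [{"x": 0, "y": 0.08, "z": -0.2, "ax": 0, "ay": 0, "az": 0, "fingers": 10}, {"x": 0, "y": 0, "z": -0.2, "ax": 0, "ay": 0, "az": 0, "fingers": 10}, {"x": 0, "y": 0, "z": -0.2, "ax": 0, "ay": 0, "az": 0, "fingers": 10}, {"x": 0, "y": 0, "z": -0.2, "ax": 0, "ay": 0, "az": 0, "fingers": 10}, {"x": 0, "y": 0, "z": -0.2, "ax": 0, "ay": 0, "az": 0, "fingers": 10}]}}

```text
clock: 23.27
eef_pos: [644.0, 125.9, 160.9]
orientation: [-3.141, -0.0, 0.533]
ft_force: [0.4, 0.3, -2.1]
gripper_width: 17.8
```

```bash
python3 st.py
```

```text
23.27 p [644.  125.9 160.9] rpy [-3.1415 -0.      0.5329] F [ 0.4  0.3 -2.1] M [-0.06  0.12  0.04] w 17.8 j6 1.13
```

Seated without force. I turn 30° and then feel for the stop.

Call:
{"fn": "servo_tool", "kwargs": {"series": [{"x": 0, "y": 0.03, "z": 0, "ax": 0, "ay": 0, "az": -4, "fingers": 10}, {"x": 0, "y": 0.03, "z": 0, "ax": 0, "ay": 0, "az": -5, "fingers": 10}, {"x": 0, "y": 0.03, "z": 0, "ax": 0, "ay": 0, "az": -5, "fingers": 10}, {"x": 0, "y": 0.03, "z": 0, "ax": 0, "ay": 0, "az": -5, "fingers": 10}, {"x": 0, "y": 0.02, "z": 0, "ax": 0, "ay": 0, "az": -4, "fingers": 10}, {"x": 0, "y": 0, "z": 0, "ax": 0, "ay": 0, "az": -4, "fingers": 10}, {"x": 0, "y": 0, "z": 0, "ax": 0, "ay": 0, "az": -3, "fingers": 10}, {"x": 0, "y": 0, "z": 0, "ax": 0, "ay": 0, "az": 0, "fingers": 10}]}}

```text
clock: 23.93
eef_pos: [643.5, 127.2, 160.8]
orientation: [3.142, 0.001, 0.008]
ft_force: [-0.8, -0.9, -3.5]
gripper_width: 17.6
```

```bash
python3 st.py
```

```text
23.93 p [643.5 127.2 160.8] rpy [3.1416e+00 1.0000e-03 7.6000e-03] F [-0.8 -0.9 -3.5] M [-0.01  0.34  0.04] w 17.6 j6 1.65
```

Call:
{"fn": "servo_tool", "kwargs": {"series": [{"x": 0, "y": 0, "z": 0, "ax": 0, "ay": 0, "az": -1.4, "fingers": 10}, {"x": 0, "y": 0, "z": 0, "ax": 0, "ay": 0, "az": -1.4, "fingers": 10}, {"x": 0, "y": 0, "z": 0, "ax": 0, "ay": 0, "az": 0, "fingers": 10}]}}

```text
clock: 24.18
eef_pos: [643.6, 127.3, 160.8]
orientation: [-3.142, 0.001, -0.041]
ft_force: [-1.5, -0.3, -4.5]
gripper_width: 17.5
```

```bash
python3 st.py
```

```text
24.18 p [643.6 127.3 160.8] rpy [-3.1415e+00  8.0000e-04 -4.0600e-02] F [-1.5 -0.3 -4.5] M [-0.01  0.47  0.13] w 17.5 j6 1.7
```

Call:
{"fn": "servo_tool", "kwargs": {"series": [{"x": 0, "y": 0, "z": 0, "ax": 0, "ay": 0, "az": -1.3, "fingers": 10}, {"x": 0, "y": 0, "z": 0, "ax": 0, "ay": 0, "az": -1.3, "fingers": 10}, {"x": 0, "y": 0, "z": 0, "ax": 0, "ay": 0, "az": 0, "fingers": 10}]}}

```text
clock: 24.43
eef_pos: [643.5, 127.3, 160.8]
orientation: [-3.141, 0.001, -0.087]
ft_force: [-2.4, 0.3, -5.0]
gripper_width: 18.0
```

```bash
python3 st.py
```

```text
24.43 p [643.5 127.3 160.8] rpy [-3.1414e+00  9.0000e-04 -8.6600e-02] F [-2.4  0.3 -5. ] M [0.09 0.52 0.1 ] w 18.0 j6 1.75
```

Call:
{"fn": "servo_tool", "kwargs": {"series": [{"x": 0, "y": 0, "z": 0, "ax": 0, "ay": 0, "az": -1.2, "fingers": 10}, {"x": 0, "y": 0, "z": 0, "ax": 0, "ay": 0, "az": -1.2, "fingers": 10}, {"x": 0, "y": 0, "z": 0, "ax": 0, "ay": 0, "az": 0, "fingers": 10}]}}

```text
clock: 24.68
eef_pos: [643.6, 127.4, 160.8]
orientation: [-3.141, 0.001, -0.129]
ft_force: [-1.4, 0.5, -5.8]
gripper_width: 18.1
```

```bash
python3 st.py
```

```text
24.68 p [643.6 127.4 160.8] rpy [-3.1414e+00  8.0000e-04 -1.2850e-01] F [-1.4  0.5 -5.8] M [0.25 0.56 0.12] w 18.1 j6 1.79
```

Call:
{"fn": "servo_tool", "kwargs": {"series": [{"x": 0, "y": 0, "z": 0, "ax": 0, "ay": 0, "az": -1.2, "fingers": 10}, {"x": 0, "y": 0, "z": 0, "ax": 0, "ay": 0, "az": -1.2, "fingers": 10}, {"x": 0, "y": 0, "z": 0, "ax": 0, "ay": 0, "az": 0, "fingers": 10}]}}

```text
clock: 24.93
eef_pos: [643.6, 127.4, 160.9]
orientation: [-3.142, 0.001, -0.17]
ft_force: [-3.0, 1.8, -5.8]
gripper_width: 17.9
```

```bash
python3 st.py
```

```text
24.93 p [643.6 127.4 160.9] rpy [-3.1415e+00  8.0000e-04 -1.6980e-01] F [-3.   1.8 -5.8] M [0.36 0.77 0.56] w 17.9 j6 1.83
```

All four nuts have met their stops; this one reached 0.56 N m. I lift and travel towards the stand, stopping short to view the peg.

Call:
{"fn": "servo_tool", "kwargs": {"series": [{"x": 0, "y": 0, "z": 0, "ax": 0, "ay": 0, "az": 5, "fingers": 10}, {"x": 0, "y": 0, "z": 1.5, "ax": 0, "ay": 0, "az": 0, "fingers": 10}, {"x": 0, "y": 0, "z": 2.5, "ax": 0, "ay": 0, "az": 0, "fingers": 10}, {"x": -0.97, "y": -3.34, "z": 0, "ax": 0, "ay": 0, "az": -2.06, "fingers": 10}, {"x": -0.97, "y": -3.34, "z": 0, "ax": 0, "ay": 0, "az": -2.06, "fingers": 10}, {"x": -0.97, "y": -3.34, "z": 0, "ax": 0, "ay": 0, "az": -2.06, "fingers": 10}, {"x": -0.97, "y": -3.34, "z": 0, "ax": 0, "ay": 0, "az": -2.06, "fingers": 10}, {"x": -0.97, "y": -3.34, "z": 0, "ax": 0, "ay": 0, "az": -2.06, "fingers": 10}, {"x": -0.97, "y": -3.34, "z": 0, "ax": 0, "ay": 0, "az": -2.06, "fingers": 10}, {"x": -0.97, "y": -3.34, "z": 0, "ax": 0, "ay": 0, "az": -2.06, "fingers": 10}, {"x": -0.97, "y": -3.34, "z": 0, "ax": 0, "ay": 0, "az": -2.06, "fingers": 10}]}}

```text
clock: 25.85
eef_pos: [567.2, -142.5, 202.5]
orientation: [3.141, -0.004, -0.372]
ft_force: [0.4, 1.0, -4.1]
gripper_width: 17.8
```

Call:
{"fn": "servo_tool", "kwargs": {"series": [{"x": 0, "y": 0, "z": 0, "ax": 0, "ay": 0, "az": 0, "fingers": 10}, {"x": 0, "y": 0, "z": 0, "ax": 0, "ay": 0, "az": 0, "fingers": 10}, {"x": 0, "y": 0, "z": 0, "ax": 0, "ay": 0, "az": 0, "fingers": 10}]}}

```text
clock: 26.1
eef_pos: [567.3, -140.4, 201.9]
orientation: [-3.141, -0.002, -0.37]
ft_force: [-0.5, 0.6, -2.4]
gripper_width: 17.9
```

```bash
python3 snap.py w6; python3 - <<'E'
from h import *
import json
for n in ("w6","w3"):
    c=json.load(open(n+".json")); im=cv2.imread(f"pics/{n}.png"); hsv=cv2.cvtColor(im,cv2.COLOR_BGR2HSV)
    if n=="w6":
        g=((hsv[...,0]>45)&(hsv[...,0]<75)&(hsv[...,1]>120)&(hsv[...,2]>40)).astype(np.uint8)
        for k in cv2.findContours(g,0,1)[0]:
            if cv2.contourArea(k)>40:
                R=cv2.boundingRect(k)
                P=np.array([on("wrist",*p,29,c)[:2] for p in k[:,0]],np.float32); print(R,cv2.contourArea(k),"rect@29",cv2.minEnclosingCircle(P),P.mean(0))
    b=((hsv[...,0]>5)&(hsv[...,0]<16)&(hsv[...,1]>110)&(hsv[...,2]<150)&(hsv[...,2]>25)).astype(np.uint8)
    b=cv2.morphologyEx(b,cv2.MORPH_CLOSE,np.ones((15,15)))
    for k in cv2.findContours(b,0,1)[0]:
        if cv2.contourArea(k)>2500:
            P=np.array([on("wrist",*p,16,c)[:2] for p in k[:,0]],np.float32); print(n,"brown",cv2.boundingRect(k),cv2.minAreaRect(P))
E
```

```text
26.1 [ 567.3 -140.4  201.9] [-3.14114097e+00 -2.38991124e-03 -3.70132270e-01] [-0.36  0.35  1.57  0.    1.21  1.58] [ 642. -169.  364.] [-0.50885384  0.56751359 -2.44441507] [0.00717787 0.14109171 0.0082912 ]
(126, 316, 12, 16) 43.0 rect@29 ((533.0467529296875, 107.4263916015625), 10.113577842712402) [533.30035  107.982414]
(472, 299, 19, 20) 249.0 rect@29 ((412.75445556640625, -263.6029968261719), 12.432754516601562) [ 412.85422 -263.64273]
(391, 172, 23, 21) 317.0 rect@29 ((572.7205810546875, -220.1210174560547), 10.878521919250488) [ 573.0259  -220.40857]
w6 brown (0, 311, 179, 122) ((498.8240051269531, 276.607421875), (342.9359436035156, 189.2401123046875), 63.48390579223633)
w6 brown (534, 309, 106, 110) ((217.39950561523438, -447.4178466796875), (205.22573852539062, 190.39700317382812), 68.24253845214844)
w6 brown (305, 127, 150, 109) ((573.789306640625, -201.07064819335938), (142.46861267089844, 90.13175201416016), 84.05459594726562)
w6 brown (418, 0, 222, 127) ((639.7854614257812, -447.4617919921875), (317.0570983886719, 147.18051147460938), 82.47845458984375)
w3 brown (0, 175, 291, 194) ((729.76806640625, -599.6746826171875), (213.22442626953125, 591.8456420898438), 11.23599910736084)
```

View pics/w6.png

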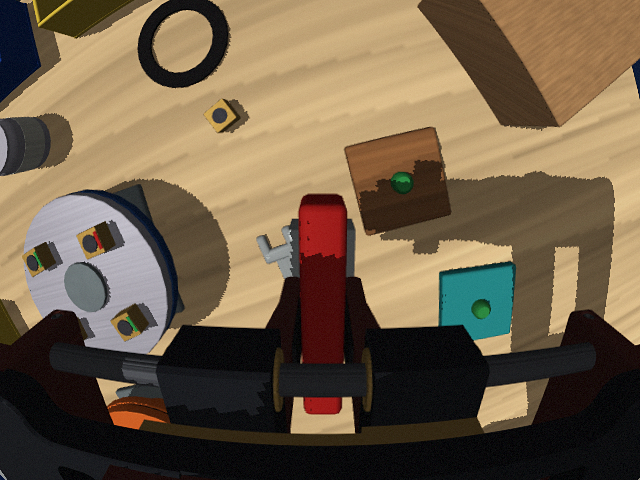

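The picture shows the wooden stand with its bare green peg at (402,182), giving (572.7, −220.1) with a radius of 10.9 mm as expected. The turquoise look-alike's peg is at (481,309) and is ignored. I move over the peg and lower.

Call:
{"fn": "servo_tool", "kwargs": {"series": [{"x": 0.07, "y": -3.9, "z": 0, "ax": 0, "ay": 0, "az": 0, "fingers": 10}, {"x": 0.07, "y": -3.9, "z": 0, "ax": 0, "ay": 0, "az": 0, "fingers": 10}, {"x": 0, "y": 0, "z": -2.5, "ax": 0, "ay": 0, "az": 0, "fingers": 10}, {"x": 0, "y": 0, "z": -3, "ax": 0, "ay": 0, "az": 0, "fingers": 10}, {"x": 0, "y": 0, "z": -2.2, "ax": 0, "ay": 0, "az": 0, "fingers": 10}, {"x": 0, "y": 0, "z": -1, "ax": 0, "ay": 0, "az": 0, "fingers": 10}, {"x": 0, "y": 0, "z": 0, "ax": 0, "ay": 0, "az": 0, "fingers": 10}, {"x": 0, "y": 0, "z": 0, "ax": 0, "ay": 0, "az": 0, "fingers": 10}]}}

```text
clock: 26.82
eef_pos: [568.4, -217.1, 114.3]
orientation: [-3.141, 0.0, -0.368]
ft_force: [0.1, 0.1, -2.3]
gripper_width: 17.5
```

```bash
python3 st.py
```

```text
26.82 p [ 568.4 -217.1  114.3] rpy [-3.1414  0.     -0.3676] F [ 0.1  0.1 -2.3] M [-0.01  0.15  0.01] w 17.5 j6 1.46
```

Need y −1.5 mm, then down slowly.

Call:
{"fn": "servo_tool", "kwargs": {"series": [{"x": 0, "y": -0.15, "z": -0.5, "ax": 0, "ay": 0, "az": 0, "fingers": 10}, {"x": 0, "y": 0, "z": -0.4, "ax": 0, "ay": 0, "az": 0, "fingers": 10}, {"x": 0, "y": 0, "z": -0.22, "ax": 0, "ay": 0, "az": 0, "fingers": 10}, {"x": 0, "y": 0, "z": -0.22, "ax": 0, "ay": 0, "az": 0, "fingers": 10}, {"x": 0, "y": 0, "z": -0.22, "ax": 0, "ay": 0, "az": 0, "fingers": 10}, {"x": 0, "y": 0, "z": -0.22, "ax": 0, "ay": 0, "az": 0, "fingers": 10}]}}

```text
clock: 27.32
eef_pos: [567.9, -219.6, 96.4]
orientation: [-3.142, -0.0, -0.369]
ft_force: [-0.1, 0.2, -2.8]
gripper_width: 17.5
```

```bash
python3 st.py
```

```text
27.32 p [ 567.9 -219.6   96.4] rpy [-3.1415e+00 -5.0000e-04 -3.6930e-01] F [-0.1  0.2 -2.8] M [ 0.04  0.16 -0.03] w 17.5 j6 1.46
```

Call:
{"fn": "servo_tool", "kwargs": {"series": [{"x": 0, "y": 0, "z": -0.22, "ax": 0, "ay": 0, "az": 0, "fingers": 10}, {"x": 0, "y": 0, "z": -0.2, "ax": 0, "ay": 0, "az": 0, "fingers": 10}, {"x": 0, "y": 0, "z": -0.2, "ax": 0, "ay": 0, "az": 0, "fingers": 10}, {"x": 0, "y": 0, "z": -0.15, "ax": 0, "ay": 0, "az": 0, "fingers": 10}, {"x": 0, "y": 0, "z": 0, "ax": 0, "ay": 0, "az": 0, "fingers": 10}]}}

```text
clock: 27.73
eef_pos: [567.8, -219.5, 89.2]
orientation: [-3.142, -0.0, -0.369]
ft_force: [-1.5, 0.9, 4.2]
gripper_width: 17.6
```

```bash
python3 st.py
```

```text
27.73 p [ 567.8 -219.5   89.2] rpy [-3.1415e+00 -1.0000e-04 -3.6910e-01] F [-1.5  0.9  4.2] M [ 0.08  0.41 -0.05] w 17.6 j6 1.46
```

Fz went from −2.8 to +4.2 N at z = 89.2, so the foot is on the block. I release, rise and check.

Call:
{"fn": "servo_tool", "kwargs": {"series": [{"x": 0, "y": 0, "z": 0, "ax": 0, "ay": 0, "az": 0, "fingers": 50}, {"x": 0, "y": 0, "z": 0, "ax": 0, "ay": 0, "az": 0, "fingers": 50}, {"x": 0, "y": 0, "z": 0, "ax": 0, "ay": 0, "az": 0, "fingers": 50}, {"x": 0, "y": 0, "z": 0, "ax": 0, "ay": 0, "az": 0, "fingers": 50}, {"x": 0, "y": 0, "z": 1, "ax": 0, "ay": 0, "az": 0, "fingers": 50}, {"x": 0, "y": 0, "z": 2.5, "ax": 0, "ay": 0, "az": 0, "fingers": 50}, {"x": 0, "y": 0, "z": 3.5, "ax": 0, "ay": 0, "az": 0, "fingers": 50}, {"x": 0, "y": 0, "z": 3.5, "ax": 0, "ay": 0, "az": 0, "fingers": 50}, {"x": -3, "y": 1, "z": 2, "ax": 0, "ay": 0, "az": 0, "fingers": 50}, {"x": -3, "y": 1, "z": 2, "ax": 0, "ay": 0, "az": 0, "fingers": 50}, {"x": 0, "y": 0, "z": 0, "ax": 0, "ay": 0, "az": 0, "fingers": 50}, {"x": 0, "y": 0, "z": 0, "ax": 0, "ay": 0, "az": 0, "fingers": 50}]}}

```text
clock: 28.73
eef_pos: [507.6, -199.5, 235.8]
orientation: [3.141, -0.004, -0.369]
ft_force: [0.5, -0.6, -0.6]
gripper_width: 43.6
```

```bash
python3 snap.py w7; python3 - <<'E'
from h import *
import json
s=env.get_obs(); print(s["clock"],s["gripper_width"],s["ft_force"])
c=json.load(open("w7.json")); im=cv2.imread("pics/w7.png"); hsv=cv2.cvtColor(im,cv2.COLOR_BGR2HSV)
m=((hsv[...,0]<6)|(hsv[...,0]>174))&(hsv[...,1]>150)&(hsv[...,2]>100); m=m.astype(np.uint8); m[300:]=0;m[:,:240]=0;m[:,420:]=0
k=max(cv2.findContours(m,0,1)[0],key=cv2.contourArea)
P=np.array([on("wrist",*p,121,c)[:2] for p in k[:,0]],np.float32); print("handle@121",cv2.minAreaRect(P))
sc=env.grab_frame("scene")
cv2.imwrite("pics/fin.png",np.hstack([cv2.resize(im,(400,300)),cv2.resize(sc[220:310,180:300],(400,300),interpolation=2)]))
E
```

```text
28.7333 [ 507.6 -199.5  235.8] [ 3.14124362 -0.00355877 -0.3693563 ] [-0.5   0.27  1.61  0.    1.26  1.44] [ 582. -228.  398.] [ 0.48283354 -0.60933363 -0.62414061] [0.01029541 0.11071715 0.0224488 ]
28.7833 43.912281969388125 [ 0.0400239  -0.08919463 -0.2197403 ]
handle@121 ((572.0813598632812, -219.08265686035156), (15.865324020385742, 97.56197357177734), 68.88055419921875)
```

View pics/fin.png

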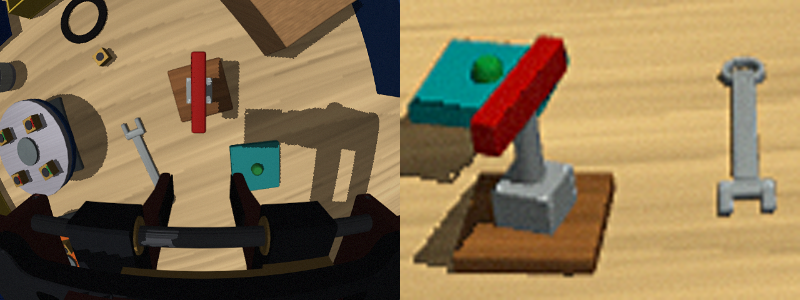

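The wrench stands upright on the wooden stand. The handle centre is (572.1, −219.1) against the peg at (572.7, −220.1), the gripper is clear, and the spanner and other items are where they were.

```bash
python3 -c "
from plant import env
print(env.hand_in())"
```

```text
the job is handed in; nothing more can be done
None
```

The job is handed in at about 29 s of the 72 s allowed, with all four nuts turned to their stops and the wrench back on its peg. Hand-in gives no verdict, so what follows rests on my own readings.

- **First round:** Each red-marked nut got about an eighth of a turn.
- **Cross round:** I stayed on the second red nut and took it straight on to its stop. Then came the red nut opposite, one green nut, and the green nut opposite that.
- **Stops felt:** Wrist moment rose from about 0.12 N m of friction to 0.68, 0.58, 0.59 and 0.56 N m, in that order, and I stopped turning there. Wherever I read the forces at the nuts, side and vertical forces stayed under about 10 N.
- **Wrench on the stand:** Vertical force changed from −2.8 to +4.2 N as the foot met the block. After release the handle centre measured about 1 mm from the peg's axis. In the last picture it stands upright, the gripper is clear, and the bystanders in view (not all were) look undisturbed.

Two checks disagreed:
- The wrench sat about 2–3 mm along the handle from the tool centre in the grip. The side forces showed this and I corrected for it.
- An early peg measurement from the edge of the fisheye picture was about 6 mm off, and the closer look replaced it.

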